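Slat the sensor house's roof and shut its door

ROBOT

A 7-joint arm with a two-finger parallel gripper is mounted at the origin on the work surface. World frame = base frame: x ahead of the robot, y to its left, z up, the work surface at z = 0. Lengths are in mm, angles in rad, forces in N, time in s.
With the tool pointing down it reaches from about 400 to 875 mm from the base axis. Payload 4.4 kg.
Tool frame: the origin (TCP) lies at the very end of the fingers, on their centre line; the grasp point (between the pads) lies 19 mm behind it; y points along the fingers, x is the direction in which the jaws open and shut, and the axes are right-handed (so a half turn about y gives the same grasp; the last joint's range is limited). The gripper opens to 85 mm and grips with 20 to 120 N. Pads are 22 mm wide; open, the fingers measure 114 mm over their backs; the gripper's body (76 mm by 85 mm) begins 54 mm behind the grasp point. The pads swing forward as they close: fully open they stand 13 mm farther back than shut.
Start: joints at [-1.223, 0.628, 0.038, 1.517, -0.027, 0.996, -0.02], TCP at [261.338, 595.164, 231.313] pointing down, gripper open.
Joint ranges: [-3.06, 3.06], [-0.37, 2.12], [-1.25, 1.32], [0.18, 2.47], [-1.1, 4.24], [0.23, 1.98], [-2.94, 2.94]. Speed limits (rad/s): [2.57, 2.57, 3.14, 3.14, 3.14, 3.14, 3.14].

INTERFACE

Orientations are given as [roll, pitch, yaw] about the fixed x, y, z axes, in that order (R = Rz(yaw) Ry(pitch) Rx(roll)).
In Python, from cell import readout, eyes, finish_job gives the robot as it stands. The module is installed in compiled form; this text tells all that it offers.
- The arm moves only by the tool apply_moves, never from a script. Its argument "commands" is a list that holds one entry, the list of rows, each a list of 6 numbers: the shift along the tool's x, y, z in units of 0.04 m (1.0 is 0.04 m), then the turn, a rotation vector about the tool's x, y, z in units of 5 degrees (1.0 is 5 degrees). A call has 1 to 8 rows; each row shifts and turns the pose as measured when the row begins, along the tool's axes as they then stand; what a row does not reach is not made up. A row lasts 1/12 s, in which the tool goes at most 41.7 mm and 7.16 degrees, less where a joint would pass 70% of its speed; a pose out of reach is approached as far as the arm can. A call with a number of a shift or a turn outside -1 to 1 is refused whole. A call with a gripper value outside its range is refused whole. "claw" is the finger opening in mm, from 0 to 85.4, set as the call begins (left out, the last holds). The fingers move at their own pace and stop on an object; the grip force is fixed at half the most. Time passes only in rows, so rows that do not move let the fingers close. It gives the time, the measured TCP pose, the force and the opening at its end, in the units of the state.
- readout.read_state(): the state, without advancing time (a new reading comes with each control period).
- eyes.get_image(name): name is "scene" or "top" or "wrist"; returns a dict with "image" (384x512x3 uint8, red, green, blue), "mtx" (3x3 intrinsics, pixels), "k1" (the pictures are not rectified: a ray, as slopes to the right and down, at radius r is drawn at 1 + k1 r^2 times it, then the intrinsics apply), "rvec" (rotation vector, rad) and "tvec" (3), from world to camera coordinates, as OpenCV has them. Camera axes: x right, y down, z forward; pixel columns grow to the right and rows downward; lengths in mm; the calibration is good to about 2 mm. A picture is of the moment at which its call begins. There is no depth.
- finish_job(): hands the job in, once; it reports no verdict.
The state is a dict: "clock": time; "qpos": joint angles; "qd": joint speeds; "tau": joint torques, N m; "eef_pos": TCP position; "tool_rot": TCP orientation; "force": force on the tool from outside, world axes, zero at the start; "torque": the same for the moment, N m; "width": finger opening in mm.
Only numpy, scipy, OpenCV 4.12 (cv2) and the standard library are available. Lean on these libraries where they do the work, as an engineer would, in place of code of your own. Each camera call takes 0.05 s, during which the arm holds its last target. There are 200 camera calls.

TASK

Finish the roof of the white sensor house: lift the blue slat out of the rack, lay it flat on the bench to take a new hold of it, and lay it on the roof over the grey eave slat, its lower edge on the white line and its upper edge flush with the batten; then lay the red slat over the blue one in the same way, both centred across the roof and lying flat. Last, push the green door shut until it clicks home on its catch, and leave everything else on the bench where it is.

Things in the scene. Friction and masses are not known exactly. Their poses are not given: they have to be found in the camera images.
- house: White outdoor sensor house (small cabinet, sloping slatted roof), fixed, 190 mm wide, 130 mm deep, at most 195 mm high when roofed. Origin: centre of its underside; x from its front (door side, towards the robot) to its back, y across, z up. The eave overhangs the shut door's face by 4 mm, its edge 128 mm above the bench; the front wall is 114 mm high.
- roof: The roof. x points 15 degrees up the slope (to the house's back), y across (the house's y), z square out of a laid slat. Origin: middle of the fixed grey eave slat's lower edge, underside. That slat covers x 0 to 60, y -75 to 75, z 0 to 8 mm; white overlap line at x = 40 mm. A laid slat rests flat on the slat below and on a batten, parallel to the eave slat; friction alone holds it.
- mid_seat (a point): Where the centre of the blue slat's solid belongs: roof frame (70, 0, 12) mm, axes as roof. The slat's lower edge is then on the eave slat's white line, its upper edge flush with the upper edge of the first wooden batten (12 mm wide, top at roof x 88 to 100, z 8 mm). Uphill there is a 28 mm wide, 8 mm deep free gap before the next batten.
- top_seat (a point): Where the centre of the red slat's solid belongs: roof frame (110, 0, 20) mm, axes as roof. The slat's lower edge is then on the blue slat's upper white line, its upper edge flush with the upper edge of the last wooden batten (12 mm wide, top at roof x 128 to 140, z 16 mm). Nothing stands uphill of it.
- slat_mid: Blue roof slat, 150 x 60 x 8 mm, about 100 g, a white line on both faces 20 mm in from each long edge; either face may be up and either long edge uphill. Origin at its centre; x along its length, y through its thickness, z across its width. It starts standing on a long edge (z up, its top 66 mm above the bench) in one of the three slots of the rack.
- slat_top: Red roof slat, 150 x 60 x 8 mm, about 100 g, a white line on both faces 20 mm in from each long edge; either face may be up and either long edge uphill. Origin at the centre of its underside as it starts, lying flat on the bench; x along its length, y across its width, z through its thickness, up.
- slat_top_center (a point): Centre of the red slat's solid, 4 mm above the origin of slat_top; same axes.
- rack: Black slotted rack, fixed, base 150 x 150 x 6 mm, origin at the centre of its underside. Three slots along its x at y = -48, 0 and 48 mm, each of two pairs of fins (at x = -55 and 55 mm, each 20 mm long), 25 mm high over the base, 11 mm apart; no fins between x = -45 and 45 mm. The blue, yellow and white slats stand in the slots in any order.
- mat: Dark grey rubber bench mat, 190 x 220 mm, 2 mm thick, fixed, clear of other things; origin at the centre of its underside, z up. A good place to lay the blue slat down.
- door (a joint): Angle of the green door about its upright hinge, rad: 0 fully shut on its catch, positive open (towards the robot). It stays where it is left. A spring roller catch resists over the last 0.1 rad, most at about 0.07, then from 0.045 draws the door home to 0 and holds it; passing it takes about 4 N at 100 mm from the hinge.
- door_hinge (a point): Point on the door's hinge line, half way up the door (56 mm above the bench), at the door's right edge as the robot sees it. Axes turn with the door and agree with the house's when shut. In them the door reaches y 4 to 124 mm, z -42 to 42 mm and x -4 to 4 mm (outer face at x = -4).
- door_pull (a point): Centre of the outer (front) face of the black pull on the door, near its free edge: a plate 44 mm wide, 35 mm high and 6 mm thick, standing 30 mm off the door's face on a stem; a flat place to push. In the door_hinge frame at (-34, 95, 25) mm; 81 mm above the bench; same axes as door_hinge.
- spare_a: Yellow spare slat standing in the rack, same size as the blue one; leave it in the rack. Origin at its centre.
- spare_b: White spare slat standing in the rack, same size as the blue one; leave it in the rack. Origin at its centre.
- bottle: Bottle, 48 mm diameter, 130 mm high, origin at the centre of its underside.
- spool: Metal solder spool, 60 mm diameter, 46 mm high, origin at the centre of its underside.
- meter: Yellow multimeter lying flat, 150 x 75 x 34 mm, origin at the centre of its underside.
- driver: Screwdriver lying on the bench, origin under its middle.
- cup: Orange plastic cup, 70 mm diameter, 80 mm high, origin at the centre of its underside.
Not all that is in view belongs to the job. Several things look just like the slat_top: the one meant starts farthest from the robot's base.

How it is judged:
By the outcome, as a careful person would: the job done as asked, in the order asked, and still so for the second after the job is handed in, with the robot touching nothing.
It also fails if it takes over 70 s, if anything falls off the work surface, if the arm or the gripper's body presses on something with over 40 N, if the wrist force passes 120 N, or if a joint passes its speed limit or range.

## Working session

There is one attempt and no reset: what is moved stays moved. The work goes in short steps, Python scripts to look and compute and a tool call to move; the robot and the scene stay as the last step left them, time stands still between calls to the robot, and variables do not carry over. Pictures are saved under pics/ and viewed, about 8 in all and at most 12, crops included, and the job is handed in when it is done.

Besides the shell and the picture viewer there is one more tool, called after "Request:" in YAML: its name, and indented under it one key for each argument. apply_moves: Moves the arm, as the interface text tells. Shifts and turns lie within -1 to 1; 1 stands for 0.04 m of shift or 5 degrees of turn. Its arguments: {"type":"object","properties":{"commands":{"type":"array"},"claw":{"type":"number"}},"required":["commands"]}

```bash
mkdir -p pics
cat > h.py <<'E'
import numpy as np, cv2
from scipy.spatial.transform import Rotation as Rn
from cell import readout, eyes
def grab(name, save=None):
    d=eyes.get_image(name); im=d['image']
    if save: cv2.imwrite('pics/'+save+'.png', cv2.cvtColor(im,cv2.COLOR_RGB2BGR))
    np.savez('pics/'+(save or name)+'.npz', **{k:np.array(v) for k,v in d.items()})
    return d
def load(n):
    return dict(np.load('pics/'+n+'.npz'))
def ray(d,uv):
    uv=np.atleast_2d(np.array(uv,float)); K=np.array(d['mtx']); k=float(d['k1'])
    p=(uv-[K[0,2],K[1,2]])/[K[0,0],K[1,1]]
    q=p.copy()
    for _ in range(30): q=p/(1+k*(q**2).sum(1,keepdims=True))
    R=cv2.Rodrigues(np.array(d['rvec'],float))[0]; t=np.array(d['tvec'],float).ravel()
    return -R.T@t, np.c_[q,np.ones(len(q))]@R
def onz(d,uv,z):
    c,r=ray(d,uv); return c+r*((z-c[2])/r[:,2])[:,None]
def proj(d,P):
    P=np.atleast_2d(P); R=cv2.Rodrigues(np.array(d['rvec'],float))[0]; t=np.array(d['tvec'],float).ravel()
    c=P@R.T+t; s=c[:,:2]/c[:,2:]; s=s*(1+float(d['k1'])*(s**2).sum(1,keepdims=True)); K=np.array(d['mtx'])
    return s*[K[0,0],K[1,1]]+[K[0,2],K[1,2]]
def tri(d1,u1,d2,u2):
    c1,r1=ray(d1,u1); c2,r2=ray(d2,u2); r1=r1[0];r2=r2[0]
    s=np.linalg.lstsq(np.c_[r1,-r2],c2-c1,rcond=None)[0]
    a=c1+s[0]*r1;b=c2+s[1]*r2
    return (a+b)/2,np.linalg.norm(a-b)
E
python3 - <<'E'
from h import *
np.set_printoptions(precision=3,suppress=True)
s=readout.read_state(); print(s)
for n in('scene','top'):
    d=grab(n,n+'0'); print(n,ray(d,[256,192]),d['mtx'][0][0],d['k1'])
a=[cv2.imread(f'pics/{n}0.png') for n in('scene','top')]
for n,i in zip(('s','t'),a): cv2.imwrite(f'pics/{n}big.png',cv2.resize(i,(800,600),interpolation=cv2.INTER_CUBIC))
E
```

```text
{'clock': 0.0, 'qpos': array([-1.223,  0.629,  0.038,  1.518, -0.027,  0.996, -0.02 ]), 'qd': array([ 0.   , -0.001, -0.001,  0.001,  0.001,  0.   , -0.   ]), 'tau': array([  0.001, -56.34 ,   1.227, -19.344,   0.011,   0.011,   0.   ]), 'eef_pos': array([261.072, 594.593, 230.394]), 'tool_rot': array([-1.571,  0.002,  1.157]), 'force': array([-0.614,  0.272,  0.17 ]), 'torque': array([-0.014, -0.03 , -0.037]), 'width': 85.54079563090787}
scene (array([1327.902,  254.902,  901.999]), array([[-0.697, -0.173, -0.696]])) 402.02942036761465 -0.02913632159001632
top (array([ 320.111,   62.089, 1236.808]), array([[ 0.232, -0.001, -0.973]])) 403.2524660220248 -0.0938201789479135
```

View pics/sbig.png

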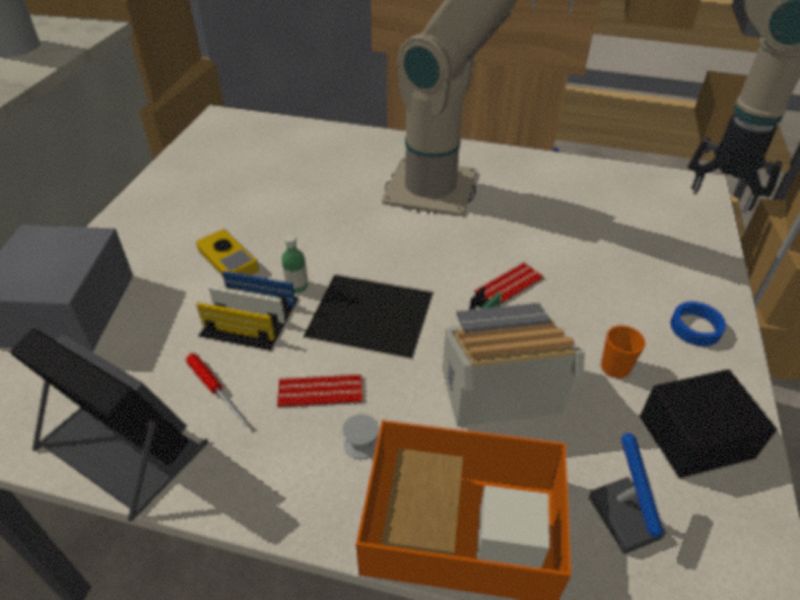

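View pics/tbig.png

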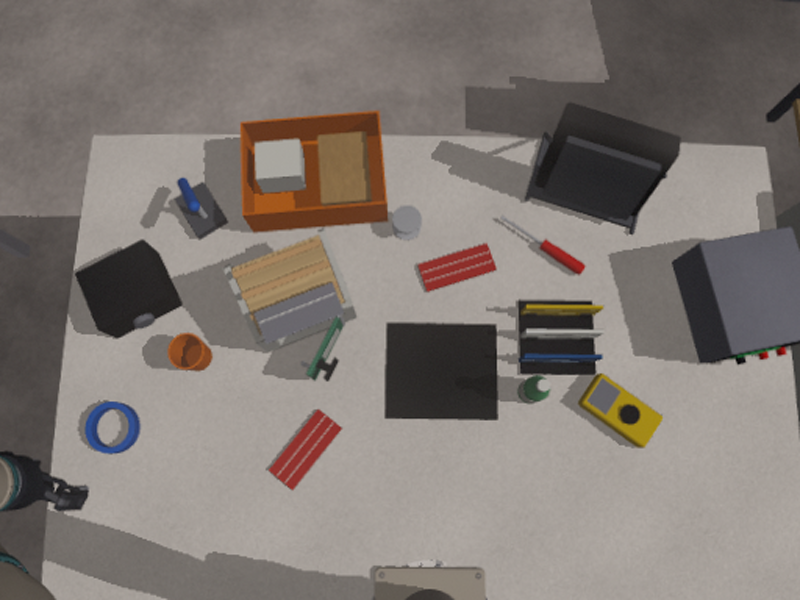

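Scene: the blue slat is in the rack slot nearest the robot, next to the bottle. The red slat farthest away is at about top (455,267) of the 800-wide picture. The door stands open at about (325,350), and the mat is in the middle.

Run:
```python
from h import *
np.set_printoptions(precision=1,suppress=True)
T=load('top0');S=load('scene0')
def hsv(d): return cv2.cvtColor(d['image'],cv2.COLOR_RGB2HSV)
def blobs(d,lo,hi,mina=60):
    m=cv2.inRange(hsv(d),lo,hi)
    if lo[0]==0 and hi[0]<12: m|=cv2.inRange(hsv(d),(170,lo[1],lo[2]),(180,255,255))
    m=cv2.morphologyEx(m,cv2.MORPH_CLOSE,np.ones((3,3)))
    return [c for c in cv2.findContours(m,cv2.RETR_EXTERNAL,cv2.CHAIN_APPROX_NONE)[0] if cv2.contourArea(c)>mina]
for nm,lo,hi,z in[('red',(0,150,80),(5,255,255),8),('blue',(100,120,40),(125,255,255),66),('green',(65,60,30),(95,255,200),98),('yellow',(22,150,80),(32,255,255),66)]:
    for c in blobs(T,lo,hi):
        r=cv2.minAreaRect(c); b=cv2.boxPoints(r); P=onz(T,b,z)
        print(nm,'px',np.array(r[0])/.64,'ctr',onz(T,[r[0]],z)[0],'sides',np.linalg.norm(P[1]-P[0]),np.linalg.norm(P[2]-P[1]),'corners',P[:,:2].tolist() if 0 else P[:,:2].round(0).ravel())
# mat
m=cv2.inRange(hsv(T),(0,0,0),(180,255,45))
for c in cv2.findContours(m,cv2.RETR_EXTERNAL,cv2.CHAIN_APPROX_NONE)[0]:
    if cv2.contourArea(c)>400:
        r=cv2.minAreaRect(c);b=cv2.boxPoints(r);P=onz(T,b,2);print('dark',np.array(r[0])/.64,onz(T,[r[0]],2)[0],P[:,:2].round(0).ravel())
a=cv2.resize(T['image'][140:260,130:240],None,fx=5,fy=5,interpolation=cv2.INTER_CUBIC)
b=cv2.resize(S['image'][180:280,270:390],None,fx=5,fy=5,interpolation=cv2.INTER_CUBIC)
b2=cv2.resize(T['image'][180:260,320:400],None,fx=4,fy=4)
cv2.imwrite('pics/hT.png',a[...,::-1]);cv2.imwrite('pics/hS.png',b[...,::-1])
```

```text
red px [304.4 448.6] ctr [317.7 239.9   8. ] sides 147.3889964265745 57.92149968281613 corners [277. 307. 394. 218. 359. 172. 243. 261.]
red px [456.3 266.7] ctr [684.9 -52.4   8. ] sides 148.79742252135193 57.17482898344918 corners [ 688.   26.  737. -115.  682. -131.  634.    9.]
red px [561.7 256.2] ctr [ 711.3 -269.6    8. ] sides 22.86541379564951 96.51724457611508 corners [ 729. -223.  748. -236.  694. -316.  675. -303.]
blue px [111.7 426.6] ctr [348.5 596.1  66. ] sides 100.97312277389665 92.55335987387804 corners [394. 651. 396. 550. 304. 542. 301. 642.]
blue px [562.5 355.5] ctr [ 497.  -247.7   66. ] sides 143.9200898743183 8.993299912026806 corners [ 501. -176.  502. -320.  493. -320.  492. -176.]
blue px [188.1 194.2] ctr [811.4 489.6  66. ] sides 21.036309167483047 77.57364510065523 corners [840. 518. 850. 500. 783. 461. 773. 479.]
green px [324.5 347.4] ctr [500.6 197.8  98. ] sides 117.71141378957034 17.797425734453423 corners [452. 230. 558. 181. 550. 165. 444. 215.]
yellow px [620.6 410.6] ctr [ 394.2 -354.6   66. ] sides 74.85871581111942 145.59203716888254 corners [ 407. -273.  466. -319.  382. -437.  323. -390.]
yellow px [563.3 308.6] ctr [ 587.9 -252.6   66. ] sides 149.3717034037342 15.464700132331915 corners [ 594. -179.  597. -328.  581. -327.  579. -178.]
dark [ 28.6 477.6] [244.5 788.    2. ] [292. 856. 308. 747. 198. 722. 181. 829.]
dark [443.8 371.1] [472.4 -27.4   2. ] [ 563.   76.  567. -131.  383. -128.  381.   73.]
dark [701.7 310.7] [ 602.9 -560.5    2. ] [ 708. -477.  744. -564.  500. -644.  468. -559.]
dark [127.2 289.5] [628.7 621.6   2. ] [661. 744. 742. 586. 598. 503. 519. 657.]
dark [601.1 170.9] [ 906.9 -365.9    2. ] [ 869. -208. 1061. -299.  947. -530.  761. -430.]
```

View pics/hT.png

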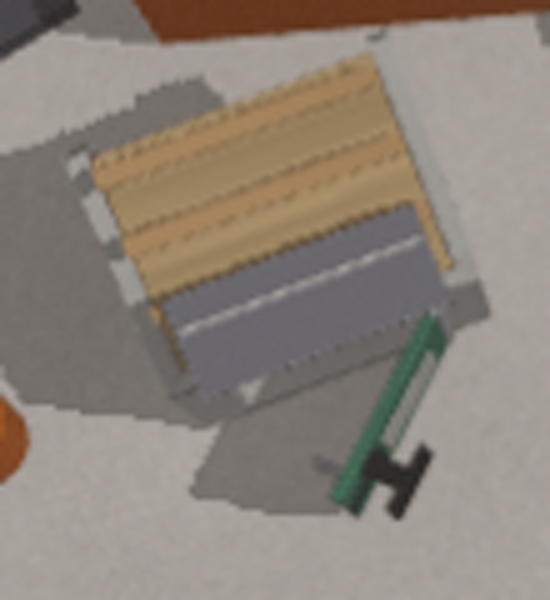

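View pics/hS.png

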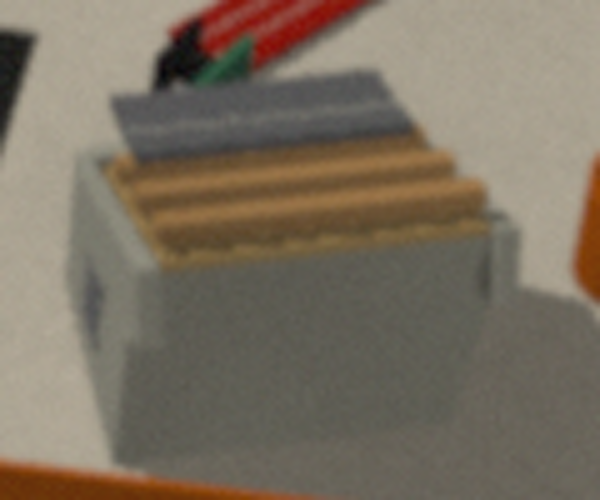

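The crops show the eave slat. Its lower corners in the top crop are at (203,393) and (447,303), and its upper corners at (160,302) and (412,205). In the scene crop the lower corners are (110,95) and (378,70), and the upper ones (135,163) and (415,132). The door is open about 60°, with its free end toward the robot.

Run:
```python
from h import *
np.set_printoptions(precision=1,suppress=True)
T=load('top0');S=load('scene0')
t=lambda x,y:np.array([130+(x+.5)/5-.5,140+(y+.5)/5-.5]); s=lambda x,y:np.array([270+(x+.5)/5-.5,180+(y+.5)/5-.5])
c={'LL':(t(203,393),s(378,70)),'LR':(t(447,303),s(110,95)),'UR':(t(412,205),s(135,163)),'UL':(t(160,302),s(415,132))}
P={}
for k,(a,b) in c.items():
    P[k],e=tri(T,a,S,b); print(k,P[k],'gap',e)
print('len',np.linalg.norm(P['LL']-P['LR']),np.linalg.norm(P['UL']-P['UR']),'wid',np.linalg.norm(P['LL']-P['UL']),np.linalg.norm(P['LR']-P['UR']))
# top view only, with heights for z0=128 or 120 underside
for z0 in(120.3,128):
    zl=z0+8*np.cos(np.pi/12); zu=zl+60*np.sin(np.pi/12)
    Q=[onz(T,c[k][0],z)[0] for k,z in(('LL',zl),('LR',zl),('UR',zu),('UL',zu))]
    d=(Q[1]-Q[0]+Q[2]-Q[3]); print(z0,np.array(Q)[:,:2].ravel(),'len',np.linalg.norm(Q[0]-Q[1]),np.linalg.norm(Q[2]-Q[3]),'wid',np.linalg.norm(Q[0]-Q[3]),np.linalg.norm(Q[1]-Q[2]),'yaw',np.degrees(np.arctan2(d[0],-d[1])), 'scene reproj',(proj(S,Q)-[c[k][1] for k in('LL','LR','UR','UL')]).ravel())
print('door top free, hinge',onz(T,[t(345,503),t(437,320)],98))
print('pull top ends',onz(T,[t(430,448),t(398,515)],98))
# bottle cap centre, rack
print('bottle cap',onz(T,[[539*.64,386*.64]],130), 'scene bottle base',onz(S,[[294*.64,290*.64]],0),'scene top',onz(S,[[292*.64,239*.64]],130))
print('rack base corners',onz(T,np.array([[518,299],[595,299],[595,374],[518,374]])*.64,6))
```

```text
LL [504.6 300.5 134.2] gap 3.880344978016831
LR [558.5 163.7 132.7] gap 1.3628056538449784
UR [612.7 185.5 140.9] gap 0.4946054548494446
UL [554.4 324.6 141.7] gap 1.0833759864287391
len 147.0079396775192 150.7907321511493 wid 55.94274225052606 58.95879183631116
120.3 [505.8 299.8 559.4 164.8 612.  185.  554.1 323.6] len 145.251782785639 150.24637083121408 wid 56.0743434466225 58.4197818830989 yaw 22.184793099839876 scene reproj [-1.4  1.9  0.5  1.5 -0.2 -0.9 -0.5 -0.6]
128 [504.5 298.2 557.8 164.1 609.9 184.1 552.4 321.8] len 144.24307205831784 149.18815388263081 wid 55.684057678042365 58.01275537187429 yaw 22.18476844292073 scene reproj [-1.5 -0.6  0.5 -1.  -0.1 -3.6 -0.6 -3.3]
door top free, hinge [[449.  221.7  98. ]
 [555.8 173.   98. ]]
pull top ends [[481.2 174.5  98. ]
 [442.7 191.3  98. ]]
bottle cap [[ 432.3 -186.8  130. ]] scene bottle base [[ 452.2 -191.6    0. ]] scene top [[ 442.5 -184.3  130. ]]
rack base corners [[ 620.  -177.     6. ]
 [ 622.7 -335.     6. ]
 [ 469.8 -327.6    6. ]
 [ 468.1 -173.6    6. ]]
```

```bash
cat >> h.py <<'E'
from scipy.spatial.transform import Slerp
def plan(wps, vmax=36., amax=4.6):
    """wps: list of (pos, euler[r,p,y] rad); prints rows from the measured pose"""
    s=readout.read_state(); p=np.array(s['eef_pos']); R=Rn.from_euler('xyz',s['tool_rot']); rows=[]
    for q,e in wps:
        q=np.array(q,float); E=Rn.from_euler('xyz',e); w=(R.inv()*E).as_rotvec(degrees=True)
        n=max(1,int(np.ceil(max(np.linalg.norm(q-p)/vmax,np.linalg.norm(w)/amax))))
        for i in range(n):
            Ri=R*Rn.from_rotvec(w*i/n,degrees=True)
            rows.append(np.r_[Ri.inv().apply((q-p)/n)/40,w/n/5])
        p,R=q,E
    rows=np.array(rows).round(3)+0.
    print('at',np.round(s['eef_pos'],1),np.degrees(s['tool_rot']).round(1),'F',np.round(s['force'],1),'w',round(s['width'],1),'t',round(s['clock'],2))
    for k in range(0,len(rows),8): print('['+','.join('['+','.join('%g'%v for v in r)+']' for r in rows[k:k+8])+']')
E
python3 - <<'E'
from h import *
r=-np.pi/2
plan([((430,150,240),(r,0,.35)),((497,-275,200),(r,0,0))])
E
```

```text
at [261.1 594.6 230.5] [-90.    0.1  66.3] F [ 0.2 -0.1 -0.2] w 85.5 t 0.1
[[-0.606,-0.016,-0.595,0.001,0.661,-0.001],[-0.57,-0.016,-0.629,0.001,0.661,-0.001],[-0.533,-0.016,-0.661,0.001,0.661,-0.001],[-0.494,-0.016,-0.691,0.001,0.661,-0.001],[-0.454,-0.016,-0.718,0.001,0.661,-0.001],[-0.412,-0.016,-0.743,0.001,0.661,-0.001],[-0.368,-0.016,-0.765,0.001,0.661,-0.001],[-0.323,-0.017,-0.785,0.001,0.661,-0.001]]
[[-0.278,-0.017,-0.803,0.001,0.661,-0.001],[-0.231,-0.017,-0.817,0.001,0.661,-0.001],[-0.183,-0.017,-0.829,0.001,0.661,-0.001],[-0.135,-0.017,-0.838,0.001,0.661,-0.001],[-0.087,-0.017,-0.845,0.001,0.661,-0.001],[-0.038,-0.017,-0.848,0.001,0.661,-0.001],[-0.159,0.077,-0.812,0,0.309,0],[-0.137,0.077,-0.816,0,0.309,0]]
[[-0.115,0.077,-0.819,0,0.309,0],[-0.093,0.077,-0.822,0,0.309,0],[-0.071,0.077,-0.824,0,0.309,0],[-0.049,0.077,-0.826,0,0.309,0],[-0.027,0.077,-0.827,0,0.309,0],[-0.004,0.077,-0.827,0,0.309,0],[0.018,0.077,-0.827,0,0.309,0],[0.04,0.077,-0.826,0,0.309,0]]
[[0.062,0.077,-0.825,0,0.309,0],[0.085,0.077,-0.823,0,0.309,0],[0.107,0.077,-0.82,0,0.309,0]]
```

Request:
apply_moves:
  commands:
    - [[-0.6,-0.02,-0.6,0,0.66,0],[-0.57,-0.02,-0.63,0,0.66,0],[-0.53,-0.02,-0.66,0,0.66,0],[-0.49,-0.02,-0.69,0,0.66,0],[-0.45,-0.02,-0.72,0,0.66,0],[-0.41,-0.02,-0.74,0,0.66,0],[-0.37,-0.02,-0.76,0,0.66,0],[-0.32,-0.02,-0.78,0,0.66,0]]
  claw: 30

```text
clock: 0.77
eef_pos: [352.7, 338.2, 231.7]
tool_rot: [-1.566, 0.006, 0.691]
force: [0.7, -0.0, -0.5]
width: 30.2
```

Request:
apply_moves:
  commands:
    - [[-0.28,-0.02,-0.8,0,0.66,0],[-0.23,-0.02,-0.82,0,0.66,0],[-0.18,-0.02,-0.83,0,0.66,0],[-0.13,-0.02,-0.84,0,0.66,0],[-0.09,-0.02,-0.84,0,0.66,0],[-0.04,-0.02,-0.85,0,0.66,0],[-0.16,0,-0.81,0,0.31,0],[-0.14,0,-0.82,0,0.31,0]]

```text
clock: 1.43
eef_pos: [433.5, 67.6, 235.7]
tool_rot: [-1.57, 0.008, 0.271]
force: [-0.2, 0.7, -0.7]
width: 30.1
```

Run:
```python
from h import *
r=-np.pi/2
plan([((497,-275,190),(r,0,0))])
```

```text
at [433.5  67.6 235.7] [-89.9   0.5  15.5] F [-0.2  0.7 -0.7] w 30.1 t 1.43
[[-0.075,0.114,-0.868,0,0.31,-0.009],[-0.052,0.114,-0.87,0,0.31,-0.009],[-0.028,0.114,-0.871,0,0.31,-0.009],[-0.005,0.114,-0.871,0,0.31,-0.009],[0.019,0.114,-0.871,0,0.31,-0.009],[0.042,0.114,-0.87,0,0.31,-0.009],[0.066,0.114,-0.869,0,0.31,-0.009],[0.089,0.114,-0.867,0,0.31,-0.009]]
[[0.112,0.114,-0.864,0,0.31,-0.009],[0.136,0.114,-0.86,0,0.31,-0.009]]
```

Request:
apply_moves:
  commands:
    - [[-0.08,0.11,-0.87,0,0.31,0],[-0.05,0.11,-0.87,0,0.31,0],[-0.03,0.11,-0.87,0,0.31,0],[0,0.11,-0.87,0,0.31,0],[0.02,0.11,-0.87,0,0.31,0],[0.04,0.11,-0.87,0,0.31,0],[0.07,0.11,-0.87,0,0.31,0],[0.09,0.11,-0.87,0,0.31,0]]

```text
clock: 2.1
eef_pos: [482.7, -219.4, 198.4]
tool_rot: [-1.569, 0.008, 0.046]
force: [1.0, 0.3, 1.2]
width: 29.9
```

Request:
apply_moves:
  commands:
    - [[0.11,0.11,-0.86,0,0.31,0],[0.14,0.11,-0.86,0,0.31,0],[0,0,0,0,0,0]]

```text
clock: 2.35
eef_pos: [493.5, -299.7, 187.5]
tool_rot: [-1.575, 0.009, -0.02]
force: [0.6, 0.1, 0.3]
width: 29.8
```

Run:
```python
from h import *
np.set_printoptions(precision=1,suppress=True)
r=-np.pi/2
d=grab('wrist','w1')
print(ray(d,[256,192]))
h=cv2.cvtColor(d['image'],cv2.COLOR_RGB2HSV); m=cv2.inRange(h,(100,120,40),(125,255,255))
for c in cv2.findContours(m,cv2.RETR_EXTERNAL,cv2.CHAIN_APPROX_NONE)[0]:
    if cv2.contourArea(c)>100:
        b=cv2.boxPoints(cv2.minAreaRect(c)); print(b.ravel(),onz(d,b,66)[:,:2].ravel())
plan([((497,-275,120),(r,0,0))])
```

```text
(array([ 496.7, -232.5,  329.4]), array([[ 0. , -0.3, -1. ]]))
[248.   49.1 256.5  48.9 260.5 203.9 252.  204.1] [ 493.9 -174.2  501.5 -174.2  503.3 -319.6  494.6 -319.6]
at [ 493.1 -296.   187.3] [-90.    0.6  -1. ] F [-0.2  0.8 -0.1] w 29.8 t 2.4
[[0.053,0.841,0.264,0.003,-0.102,-0.062],[0.051,0.841,0.263,0.003,-0.102,-0.062]]
```

View pics/w1.png

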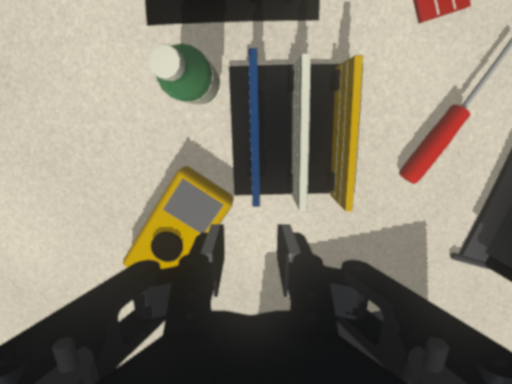

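The wrist view shows blue at about x 252–256, rows 49–204, with the bottle at (180,75) and the fingers pointing down beside the meter. The ray-cast slat centre is (498,-247), and its length checks out at 146 mm.

Request:
apply_moves:
  commands:
    - [[0.07,0.6,0.28,0,0.15,-0.06],[0.06,0.6,0.26,0,0.15,-0.06],[0,0.5,0,0,0,0],[0,0,0,0,0,0]]

```text
clock: 2.73
eef_pos: [498.9, -272.0, 117.4]
tool_rot: [-1.57, -0.001, -0.045]
force: [-1.6, 0.1, 0.7]
width: 29.9
```

Run:
```python
from h import *
plan([((498.5,-275,38),(-np.pi/2,0,.009))],20)
```

```text
at [ 498.9 -272.   117.4] [-89.9  -0.1  -2.6] F [-1.6  0.1  0.7] w 29.9 t 2.73
[[-0.002,0.496,-0.019,-0.003,-0.155,0.004],[-0.002,0.496,-0.019,-0.003,-0.155,0.004],[-0.002,0.496,-0.019,-0.003,-0.155,0.004],[-0.002,0.496,-0.019,-0.003,-0.155,0.004]]
```

Request:
apply_moves:
  commands:
    - [[0,0.5,-0.02,0,-0.15,0],[0,0.5,-0.02,0,-0.15,0],[0,0.5,-0.02,0,-0.15,0],[0,0.45,-0.02,0,-0.15,0],[0,0,0,0,0,0]]

```text
clock: 3.15
eef_pos: [501.6, -269.4, 40.5]
tool_rot: [-1.567, -0.004, 0.018]
force: [-0.1, 0.6, -0.7]
width: 30.2
```

Request:
apply_moves:
  commands:
    - [[0,0,0,0,0,0],[0,0,0,0,0,0],[0,0,0,0,0,0],[0,0,0,0,0,0]]
  claw: 0

```text
clock: 3.48
eef_pos: [499.2, -268.3, 43.6]
tool_rot: [-1.565, 0.0, 0.017]
force: [-0.8, 0.4, -1.1]
width: 7.0
```

Request:
apply_moves:
  commands:
    - [[0,-0.5,0,0,0,0],[0,-0.7,0,0,0,0],[0,-0.8,0,0,0,0],[0,-0.7,0,0,0,0]]

```text
clock: 3.82
eef_pos: [498.4, -266.6, 153.7]
tool_rot: [-1.562, 0.004, 0.018]
force: [0.9, 0.5, 0.2]
width: 7.1
```

Run:
```python
from h import *
plan([((490,-120,150),(-np.pi/2,-.4,0)),((472,-48,120),(-np.pi/2,np.radians(-55),0))],28,4.6)
```

```text
at [ 498.4 -266.6  153.7] [-89.5   0.3   1. ] F [0.9 0.5 0.2] w 7.1 t 3.82
[[-0.024,0.021,0.611,-0.024,0.03,-0.773],[-0.027,0.018,0.611,-0.024,0.03,-0.773],[-0.03,0.015,0.611,-0.024,0.03,-0.773],[-0.032,0.012,0.611,-0.024,0.03,-0.773],[-0.034,0.008,0.611,-0.024,0.03,-0.773],[-0.036,0.004,0.611,-0.024,0.03,-0.773],[-0.101,0.074,0.257,0,0,-0.917],[-0.106,0.065,0.257,0,0,-0.917]]
[[-0.111,0.057,0.257,0,0,-0.917],[-0.116,0.048,0.257,0,0,-0.917],[-0.119,0.038,0.257,0,0,-0.917],[-0.122,0.029,0.257,0,0,-0.917],[-0.124,0.019,0.257,0,0,-0.917]]
```

Request:
apply_moves:
  commands:
    - [[-0.02,0.02,0.61,-0.02,0.03,-0.77],[-0.03,0.02,0.61,-0.02,0.03,-0.77],[-0.03,0.02,0.61,-0.02,0.03,-0.77],[-0.03,0.01,0.61,-0.02,0.03,-0.77],[-0.03,0.01,0.61,-0.02,0.03,-0.77],[-0.04,0,0.61,-0.02,0.03,-0.77],[-0.1,0.07,0.26,0,0,-0.92],[-0.11,0.06,0.26,0,0,-0.92]]

```text
clock: 4.48
eef_pos: [512.1, -134.3, 208.9]
tool_rot: [-1.549, -0.439, 0.035]
force: [1.0, -0.6, -1.1]
width: 7.0
```

Request:
apply_moves:
  commands:
    - [[-0.11,0.06,0.26,0,0,-0.92],[-0.12,0.05,0.26,0,0,-0.92],[-0.12,0.04,0.26,0,0,-0.92],[-0.12,0.03,0.26,0,0,-0.92],[-0.12,0.02,0.26,0,0,-0.92],[0,0,0,0,0,0]]

```text
clock: 4.98
eef_pos: [513.2, -122.0, 314.6]
tool_rot: [-1.489, -0.66, 0.035]
force: [-0.6, -1.5, -0.4]
width: 6.8
```

Run:
```python
from h import *
print(readout.read_state()['qpos'])
grab('scene','s2')
plan([((472,-48,30),(-np.pi/2,np.radians(-55),0))],20,4.6)
```

```text
[ 0.87453172  0.20411287 -0.55814383  2.2722201  -1.09927582  0.23355119
  1.44647469]
at [ 513.5 -121.9  313.9] [-85.3 -37.7   2. ] F [ 0.3 -0.9 -1.3] w 6.2 t 5.03
[[-0.341,0.344,0.098,-0.082,0.01,-0.231],[-0.348,0.336,0.1,-0.082,0.01,-0.231],[-0.354,0.328,0.102,-0.082,0.01,-0.231],[-0.361,0.32,0.104,-0.082,0.01,-0.231],[-0.367,0.312,0.106,-0.082,0.01,-0.231],[-0.374,0.304,0.108,-0.082,0.01,-0.231],[-0.38,0.296,0.11,-0.082,0.01,-0.231],[-0.386,0.287,0.112,-0.082,0.01,-0.231]]
[[-0.392,0.279,0.113,-0.082,0.01,-0.231],[-0.397,0.27,0.115,-0.082,0.01,-0.231],[-0.403,0.261,0.116,-0.082,0.01,-0.231],[-0.408,0.252,0.118,-0.082,0.01,-0.231],[-0.413,0.243,0.119,-0.082,0.01,-0.231],[-0.418,0.234,0.121,-0.082,0.01,-0.231],[-0.423,0.224,0.122,-0.082,0.01,-0.231]]
```

Outward tilt runs into the limits of joints 6 and 5, so I'll tilt the fingers toward the robot instead.

Run:
```python
from h import *
plan([((480,-80,200),(-np.pi/2,0,-.1)),((461,-48,100),(-np.pi/2,np.radians(45),0))],28,4.2)
```

```text
at [ 513.5 -121.9  313.9] [-85.3 -37.7   2. ] F [ 0.3 -0.9 -1.3] w 6.2 t 5.03
[[-0.237,0.184,0.093,-0.141,0.181,0.747],[-0.226,0.198,0.092,-0.141,0.181,0.747],[-0.214,0.212,0.091,-0.141,0.181,0.747],[-0.202,0.224,0.09,-0.141,0.181,0.747],[-0.188,0.236,0.09,-0.141,0.181,0.747],[-0.174,0.246,0.09,-0.141,0.181,0.747],[-0.159,0.256,0.09,-0.141,0.181,0.747],[-0.143,0.265,0.091,-0.141,0.181,0.747]]
[[-0.127,0.273,0.092,-0.141,0.181,0.747],[-0.111,0.279,0.094,-0.141,0.181,0.747],[-0.05,0.227,0.068,-0.041,-0.099,0.817],[-0.033,0.23,0.069,-0.041,-0.099,0.817],[-0.016,0.232,0.07,-0.041,-0.099,0.817],[0.001,0.232,0.071,-0.041,-0.099,0.817],[0.018,0.231,0.072,-0.041,-0.099,0.817],[0.035,0.229,0.072,-0.041,-0.099,0.817]]
[[0.052,0.225,0.073,-0.041,-0.099,0.817],[0.068,0.221,0.073,-0.041,-0.099,0.817],[0.085,0.215,0.073,-0.041,-0.099,0.817],[0.1,0.208,0.073,-0.041,-0.099,0.817],[0.116,0.2,0.073,-0.041,-0.099,0.817]]
```

Request:
apply_moves:
  commands:
    - [[-0.24,0.18,0.09,-0.14,0.18,0.75],[-0.23,0.2,0.09,-0.14,0.18,0.75],[-0.21,0.21,0.09,-0.14,0.18,0.75],[-0.2,0.22,0.09,-0.14,0.18,0.75],[-0.19,0.24,0.09,-0.14,0.18,0.75],[-0.17,0.25,0.09,-0.14,0.18,0.75],[-0.16,0.26,0.09,-0.14,0.18,0.75],[-0.14,0.27,0.09,-0.14,0.18,0.75]]

```text
clock: 5.7
eef_pos: [491.8, -93.3, 229.3]
tool_rot: [-1.558, -0.162, -0.064]
force: [-0.3, -1.4, -0.7]
width: 6.6
```

Request:
apply_moves:
  commands:
    - [[-0.13,0.27,0.09,-0.14,0.18,0.75],[-0.11,0.28,0.09,-0.14,0.18,0.75],[0,0,0,0,0,0]]

```text
clock: 5.95
eef_pos: [488.8, -79.6, 204.9]
tool_rot: [-1.593, -0.024, -0.084]
force: [0.3, -0.2, -1.2]
width: 6.6
```

Run:
```python
from h import *
print(readout.read_state()['qpos'])
plan([((461,-48,90),(-np.pi/2,np.radians(45),0))],28,4.2)
```

```text
[-0.08559605  0.44470948  0.24583481  1.99785949 -0.13281299  0.69003418
  0.15283176]
at [488.8 -79.6 204.9] [-91.2  -1.4  -4.8] F [ 0.3 -0.2 -1.2] w 6.6 t 5.95
[[-0.069,0.236,0.066,-0.011,-0.085,0.771],[-0.052,0.24,0.067,-0.011,-0.085,0.771],[-0.036,0.243,0.067,-0.011,-0.085,0.771],[-0.019,0.245,0.068,-0.011,-0.085,0.771],[-0.002,0.246,0.068,-0.011,-0.085,0.771],[0.015,0.245,0.068,-0.011,-0.085,0.771],[0.032,0.244,0.068,-0.011,-0.085,0.771],[0.049,0.241,0.068,-0.011,-0.085,0.771]]
[[0.066,0.237,0.068,-0.011,-0.085,0.771],[0.082,0.232,0.068,-0.011,-0.085,0.771],[0.098,0.226,0.067,-0.011,-0.085,0.771],[0.113,0.218,0.067,-0.011,-0.085,0.771]]
```

Request:
apply_moves:
  commands:
    - [[-0.07,0.24,0.07,0,-0.08,0.8],[-0.05,0.24,0.07,0,-0.08,0.8],[-0.04,0.24,0.07,0,-0.08,0.8],[-0.02,0.24,0.07,0,-0.08,0.8],[0,0.24,0.07,0,-0.08,0.8],[0.01,0.24,0.07,0,-0.08,0.8],[0.03,0.24,0.07,0,-0.08,0.8],[0.05,0.24,0.07,0,-0.08,0.8]]

```text
clock: 6.62
eef_pos: [473.8, -53.2, 134.1]
tool_rot: [-1.603, 0.533, -0.025]
force: [-0.4, 0.1, -0.6]
width: 6.9
```

Request:
apply_moves:
  commands:
    - [[0.07,0.23,0.07,0,-0.08,0.8],[0.08,0.23,0.07,0,-0.08,0.8],[0.1,0.22,0.07,0,-0.08,0.8],[0.1,0.2,0.07,0,-0.08,0.9],[0,0,0,0,0,0.9],[0,0,0,0,0,0]]

```text
clock: 7.12
eef_pos: [468.6, -38.8, 94.1]
tool_rot: [-1.614, 0.901, 0.001]
force: [-0.7, 0.9, -1.1]
width: 6.8
```

Run:
```python
from h import *
print(readout.read_state()['qpos'])
# slat centre target x 462 -> lower edge x 432
th=np.radians(55); plan([((432+37*np.sin(th),-48,7+37*np.cos(th)),(-np.pi/2,th,0))],18,4)
```

```text
[-0.10619302  1.09046104  0.20040666  1.35447875 -0.07613634  1.60956064
  0.12895794]
at [468.6 -38.8  94.1] [-92.5  51.6   0. ] F [-0.7  0.9 -1.1] w 6.8 t 7.12
[[0.298,0.288,-0.045,0.126,-0.003,0.168],[0.303,0.283,-0.048,0.126,-0.003,0.168],[0.307,0.278,-0.052,0.126,-0.003,0.168],[0.311,0.273,-0.055,0.126,-0.003,0.168]]
```

Request:
apply_moves:
  commands:
    - [[0.3,0.29,-0.05,0.13,0,0.17],[0.3,0.28,-0.05,0.13,0,0.17],[0.3,0.28,-0.05,0.13,0,0.17],[0.2,0.18,-0.05,0.13,0,0.17],[0,0,0,0,0,0]]

```text
clock: 7.53
eef_pos: [467.2, -46.0, 33.7]
tool_rot: [-1.589, 0.941, -0.003]
force: [-1.2, 0.6, -0.1]
width: 6.8
```

Run:
```python
from h import *
th=np.radians(55); plan([((432+37*np.sin(th),-48,7+37*np.cos(th)),(-np.pi/2,th,0))],18,4)
d=grab('scene','s3'); cv2.imwrite('pics/s3c.png',cv2.resize(d['image'][120:280,140:340],None,fx=4,fy=3.75)[...,::-1])
```

```text
at [467.2 -46.   33.7] [-91.   53.9  -0.1] F [-1.2  0.6 -0.1] w 6.8 t 7.53
[[0.038,0.18,-0.046,0.185,-0.019,0.214]]
```

View pics/s3c.png

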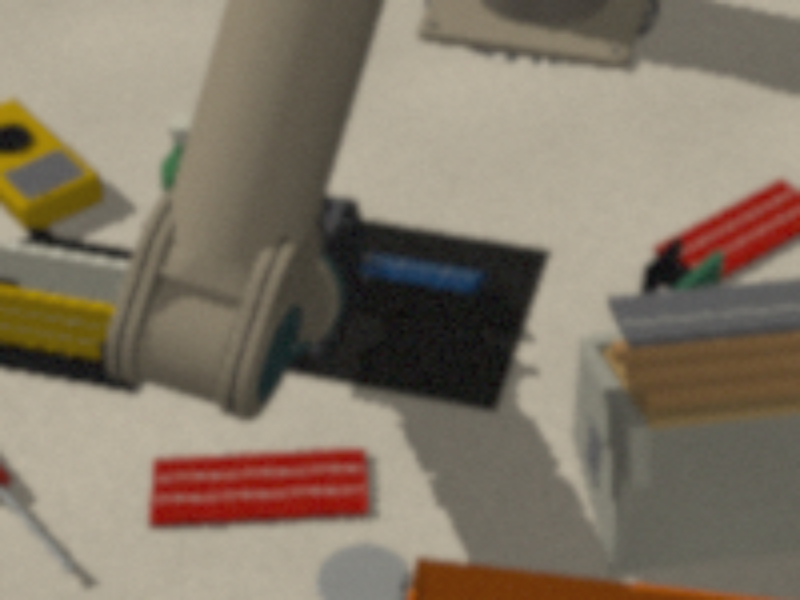

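Blue is over the mat at about (425,275) in the crop, tilted toward the robot. I'll lower the last few millimetres and release.

Request:
apply_moves:
  commands:
    - [[0.04,0.1,0,0.1,0,0.2],[0.04,0.06,0,0.1,0,0],[0,0,0,0,0,0]]

```text
clock: 7.83
eef_pos: [466.0, -44.7, 31.0]
tool_rot: [-1.572, 0.952, -0.001]
force: [-0.4, 0.0, -0.7]
width: 6.9
```

Request:
apply_moves:
  commands:
    - [[0,0,0,0,0,0],[0,0,0,0,0,0],[0,-0.3,0,0,0,0],[0,-0.5,0,0,0,0],[0,-0.5,0,0,0,0],[0,-0.6,0,0,0,0],[0,-0.8,0,0,0,0],[0,0,0,0,0,0]]
  claw: 22

```text
clock: 8.5
eef_pos: [556.7, -44.4, 101.5]
tool_rot: [-1.571, 0.953, -0.001]
force: [1.0, -0.7, 0.3]
width: 22.0
```

Run:
```python
from h import *
plan([((545,-40,150),(-np.pi/2,.5,0)),((465,-26,150),(-np.pi/2,0,0))],36,4.5)
```

```text
at [556.7 -44.4 101.5] [-90.   54.6  -0. ] F [ 1.  -0.7  0.3] w 22.0 t 8.5
[[-0.193,-0.078,0.018,-0.001,-0.001,-0.865],[-0.186,-0.092,0.018,-0.001,-0.001,-0.865],[-0.179,-0.106,0.018,-0.001,-0.001,-0.865],[-0.171,-0.119,0.018,-0.001,-0.001,-0.865],[-0.161,-0.131,0.018,-0.001,-0.001,-0.865],[-0.151,-0.143,0.018,-0.001,-0.001,-0.865],[-0.251,0.137,0.05,0,0,-0.819],[-0.26,0.119,0.05,0,0,-0.819]]
[[-0.268,0.1,0.05,0,0,-0.819],[-0.274,0.081,0.05,0,0,-0.819],[-0.279,0.061,0.05,0,0,-0.819],[-0.283,0.041,0.05,0,0,-0.819],[-0.285,0.02,0.05,0,0,-0.819]]
```

Request:
apply_moves:
  commands:
    - [[-0.19,-0.08,0.02,0,0,-0.87],[-0.19,-0.09,0.02,0,0,-0.87],[-0.18,-0.11,0.02,0,0,-0.87],[-0.17,-0.12,0.02,0,0,-0.87],[-0.16,-0.13,0.02,0,0,-0.87],[-0.15,-0.14,0.02,0,0,-0.87],[-0.25,0.14,0.05,0,0,-0.82],[-0.26,0.12,0.05,0,0,-0.82]]
  claw: 72

```text
clock: 9.17
eef_pos: [520.3, -36.2, 144.2]
tool_rot: [-1.571, 0.332, -0.0]
force: [-0.7, -0.5, -0.0]
width: 72.1
```

Request:
apply_moves:
  commands:
    - [[-0.27,0.1,0.05,0,0,-0.82],[-0.27,0.08,0.05,0,0,-0.82],[-0.28,0.06,0.05,0,0,-0.82],[-0.28,0.04,0.05,0,0,-0.82],[-0.28,0.02,0.05,0,0,-0.82],[0,0,0,0,0,0]]

```text
clock: 9.67
eef_pos: [450.6, -25.6, 146.9]
tool_rot: [-1.571, -0.043, -0.0]
force: [-1.5, -0.3, -0.4]
width: 71.9
```

```bash
cat >> h.py <<'E'
def rects(d,lo,hi,z,mina=200):
    h=cv2.cvtColor(d['image'],cv2.COLOR_RGB2HSV); m=cv2.inRange(h,lo,hi)
    if lo[0]==0: m|=cv2.inRange(h,(170,lo[1],lo[2]),(180,255,255))
    m=cv2.morphologyEx(m,cv2.MORPH_CLOSE,np.ones((5,5))); out=[]
    for c in cv2.findContours(m,cv2.RETR_EXTERNAL,cv2.CHAIN_APPROX_NONE)[0]:
        if cv2.contourArea(c)<mina: continue
        P=onz(d,c[:,0,:],z)[:,:2].astype(np.float32); r=cv2.minAreaRect(P); b=cv2.boxPoints(r)
        e=[b[1]-b[0],b[2]-b[1]]; L=[np.linalg.norm(x) for x in e]; k=int(np.argmax(L)); a=np.degrees(np.arctan2(e[k][1],e[k][0]))
        print('ctr',np.round(r[0],1),'LxW',np.round(sorted(L)[::-1],1),'jaw yaw (short axis)',round((a+90+90)%180-90,2)); out.append(r)
    return out
BLUE=((100,120,40),(125,255,255)); RED=((0,150,80),(5,255,255))
E
python3 - <<'E'
from h import *
d=grab('wrist','w2'); rects(d,*BLUE,10)
d=grab('top','t2'); rects(d,*BLUE,10)
plan([((465,-26,60),(-np.pi/2,0,0))],36,4.5)
E
```

```text
ctr [473.1 -23.9] LxW [149.4  60.8] jaw yaw (short axis) 0.16
ctr [350. 622.] LxW [105.   98.2] jaw yaw (short axis) 5.03
ctr [472.3  23.6] LxW [55.4 52.2] jaw yaw (short axis) -89.22
at [457.5 -25.9 147.7] [-90.   -2.8   0. ] F [0.6 1.1 0.4] w 71.8 t 9.77
[[0.027,0.733,0,0.002,0.001,0.187],[0.039,0.733,-0.001,0.002,0.001,0.187],[0.051,0.732,-0.001,0.002,0.001,0.187]]
```

View pics/w2.png

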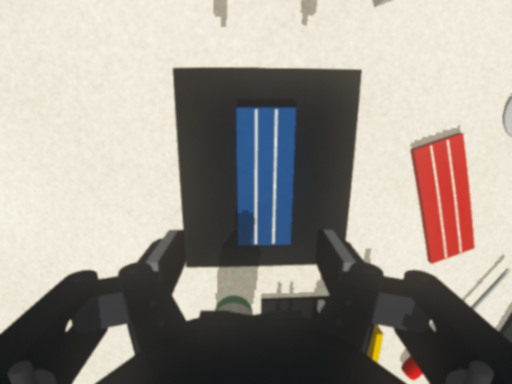

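Blue lies flat on the mat, at rows 106–245 and columns 237–296. That gives a centre of (473,-24) at 149×61 mm. Next I'll regrasp it across its width.

Run:
```python
from h import *
plan([((473.1,-24,60),(-np.pi/2,0,0)),((473.1,-24,10),(-np.pi/2,0,0))],30,4.5)
```

```text
at [457.5 -25.9 147.7] [-90.   -2.8   0. ] F [0.6 1.1 0.4] w 71.8 t 9.77
[[0.094,0.736,0.016,0.002,0.001,0.187],[0.106,0.735,0.016,0.002,0.001,0.187],[0.118,0.733,0.016,0.002,0.001,0.187],[0,0.625,0,0,0,0],[0,0.625,0,0,0,0]]
```

Request:
apply_moves:
  commands:
    - [[0.1,0.74,0.02,0,0,0.19],[0.1,0.73,0.02,0,0,0.19],[0.12,0.73,0.02,0,0,0.19],[0,0.4,0,0,0,0],[0,0,0,0,0,0]]

```text
clock: 10.18
eef_pos: [486.3, -23.6, 42.8]
tool_rot: [-1.571, -0.012, 0.001]
force: [-1.0, 0.0, -1.0]
width: 71.8
```

Run:
```python
from h import *
plan([((473.1,-24,8),(-np.pi/2,0,0))],10,4.5)
```

```text
at [486.3 -23.6  42.8] [-90.   -0.7   0.1] F [-1.  0. -1.] w 71.8 t 10.18
[[-0.085,0.216,-0.002,0,0.003,0.035],[-0.084,0.217,-0.002,0,0.003,0.035],[-0.084,0.217,-0.002,0,0.003,0.035],[-0.083,0.217,-0.002,0,0.003,0.035]]
```

Request:
apply_moves:
  commands:
    - [[-0.2,0.1,0,0,0,0.07],[-0.13,0.1,0,0,0,0.07],[0,0,0,0,0,0],[0,0,0,0,0,0]]

```text
clock: 10.52
eef_pos: [475.0, -24.0, 34.6]
tool_rot: [-1.571, -0.001, 0.001]
force: [-0.3, 0.1, -0.1]
width: 72.1
```

Run:
```python
from h import *
plan([((473.1,-24,7),(-np.pi/2,0,0))],10,4.5)
```

```text
at [475.  -24.   34.6] [-90.   -0.    0.1] F [-0.3  0.1 -0.1] w 72.1 t 10.52
[[-0.016,0.23,0,0.001,0.004,0.002],[-0.016,0.23,0,0.001,0.004,0.002],[-0.016,0.23,0,0.001,0.004,0.002]]
```

Request:
apply_moves:
  commands:
    - [[-0.02,0.23,0,0,0,0],[-0.02,0.23,0,0,0,0],[-0.02,0.2,0,0,0,0],[0,0,0,0,0,0]]
  claw: 66

```text
clock: 10.85
eef_pos: [473.6, -23.8, 12.8]
tool_rot: [-1.57, -0.002, 0.0]
force: [0.4, -0.5, -0.3]
width: 66.2
```

Request:
apply_moves:
  commands:
    - [[0,0.06,0,0,0,0],[0,0.06,0,0,0,0],[0,0,0,0,0,0]]

```text
clock: 11.1
eef_pos: [474.0, -24.1, 8.4]
tool_rot: [-1.572, -0.003, -0.0]
force: [0.3, -0.9, 0.6]
width: 66.1
```

Request:
apply_moves:
  commands:
    - [[0,0.08,0,0,0,0],[0,0.06,0,0,0,0],[0,0,0,0,0,0]]

```text
clock: 11.35
eef_pos: [474.8, -24.3, 3.8]
tool_rot: [-1.572, -0.005, -0.0]
force: [-0.4, 0.5, 0.2]
width: 65.9
```

Request:
apply_moves:
  commands:
    - [[0,0.06,0,0,0,0],[0,0.04,0,0,0,0],[0,0,0,0,0,0]]

```text
clock: 11.6
eef_pos: [475.2, -24.4, 0.7]
tool_rot: [-1.572, -0.006, -0.0]
force: [-0.3, -0.9, -0.4]
width: 65.9
```

Request:
apply_moves:
  commands:
    - [[-0.02,0.05,0,0,0,0.03],[0,0,0,0,0,0]]

```text
clock: 11.77
eef_pos: [474.6, -24.5, -1.0]
tool_rot: [-1.572, -0.004, -0.001]
force: [-0.6, -0.0, 0.2]
width: 66.1
```

Request:
apply_moves:
  commands:
    - [[-0.02,0.05,0,0,0,0.03],[0,0,0,0,0,0]]

```text
clock: 11.93
eef_pos: [473.9, -24.5, -3.0]
tool_rot: [-1.572, -0.001, -0.001]
force: [-0.5, -0.6, -1.0]
width: 66.0
```

Request:
apply_moves:
  commands:
    - [[0,0,0,0,0,0],[0,0,0,0,0,0],[0,0,0,0,0,0],[0,0,0,0,0,0]]
  claw: 45

```text
clock: 12.27
eef_pos: [473.8, -24.7, -2.1]
tool_rot: [-1.572, -0.002, -0.001]
force: [0.8, 0.5, -0.1]
width: 58.1
```

Request:
apply_moves:
  commands:
    - [[0,-0.5,0,0,0,0],[0,-0.9,0,0,0,0],[0,-0.9,0,0,0,0],[0,-0.9,0,0,0,0],[0,-0.9,0,0,0,0],[0,-0.9,0,0,0,0],[0,0,0,0,0,0]]

```text
clock: 12.85
eef_pos: [471.2, -25.5, 203.1]
tool_rot: [-1.572, 0.009, -0.005]
force: [0.4, -0.7, -1.4]
width: 58.0
```

Run:
```python
from h import *
a=np.radians
plan([((440,130,250),(-np.pi/2,0,a(22.2)))],36,4.5)
```

```text
at [471.2 -25.5 203.1] [-90.1   0.5  -0.3] F [ 0.4 -0.7 -1.4] w 58.0 t 12.85
[[-0.162,-0.234,0.776,0,-0.899,-0.021],[-0.1,-0.235,0.787,0,-0.899,-0.021],[-0.037,-0.235,0.792,0,-0.899,-0.021],[0.025,-0.235,0.792,0,-0.899,-0.021],[0.088,-0.235,0.788,0,-0.899,-0.021]]
```

Run:
```python
from h import *
a=np.radians
plan([((635,120,270),(-np.pi/2,0,a(22.2)))],36,4.5)
```

```text
at [471.2 -25.5 203.1] [-90.1   0.5  -0.3] F [ 0.4 -0.7 -1.4] w 58.0 t 12.85
[[0.581,-0.245,0.522,0,-0.642,-0.015],[0.609,-0.244,0.489,0,-0.642,-0.015],[0.636,-0.243,0.454,0,-0.642,-0.015],[0.661,-0.243,0.417,0,-0.642,-0.015],[0.683,-0.242,0.38,0,-0.642,-0.015],[0.704,-0.241,0.341,0,-0.642,-0.015],[0.722,-0.24,0.301,0,-0.642,-0.015]]
```

Request:
apply_moves:
  commands:
    - [[0.58,-0.25,0.52,0,-0.64,0],[0.61,-0.25,0.49,0,-0.64,0],[0.64,-0.25,0.45,0,-0.64,0],[0.66,-0.25,0.42,0,-0.64,0],[0.68,-0.25,0.38,0,-0.64,0],[0.7,-0.25,0.34,0,-0.64,0],[0.72,-0.25,0.3,0,-0.64,0],[0,0,0,0,0,0]]

```text
clock: 13.52
eef_pos: [636.8, 127.8, 273.4]
tool_rot: [-1.564, 0.01, 0.402]
force: [-0.1, -0.8, -0.4]
width: 57.7
```

Run:
```python
from h import *
d=grab('wrist','w3')
s=readout.read_state(); print(s['eef_pos'],np.degrees(s['tool_rot']))
cv2.imwrite('pics/w3b.png',cv2.resize(d['image'],(800,600),interpolation=cv2.INTER_CUBIC)[...,::-1])
```

```text
[634.24625109 125.10568091 272.32215246] [-89.64048812   0.86626745  22.79349755]
```

View pics/w3b.png

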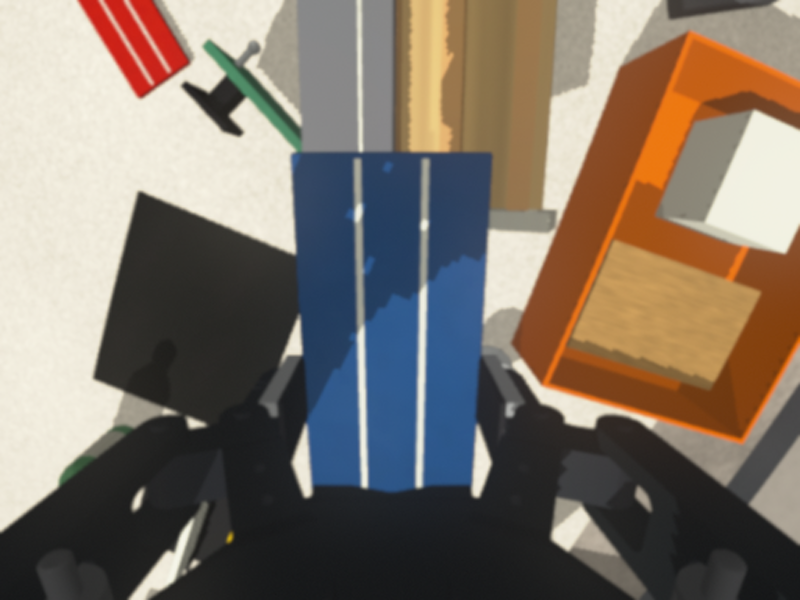

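The wrist view shows blue held squarely, with both lines vertical and the hand empty otherwise. The grey slat is at columns 300–393 and its line at 361, but blue hides its near end. I'll look once more from the side, on the way there.

Run:
```python
from h import *
a=np.radians
plan([((490,205,275),(-np.pi/2,0,a(22.2)))],34,4.5)
```

```text
at [634.2 125.1 272.3] [-89.6   0.9  22.8] F [-0.5 -0.5 -1.5] w 58.1 t 13.57
[[-0.51,-0.002,0.648,-0.014,0.024,-0.035],[-0.512,-0.004,0.647,-0.014,0.024,-0.035],[-0.513,-0.006,0.646,-0.014,0.024,-0.035],[-0.514,-0.009,0.645,-0.014,0.024,-0.035],[-0.516,-0.011,0.643,-0.014,0.024,-0.035]]
```

Request:
apply_moves:
  commands:
    - [[-0.51,-0.02,0.65,0,0.02,-0.03],[-0.51,-0.02,0.65,0,0.02,-0.03],[-0.51,-0.02,0.65,0,0.02,-0.03],[-0.51,-0.02,0.65,0,0.02,-0.03],[-0.51,-0.02,0.65,0,0.02,-0.03],[0,0,0,0,0,0],[0,0,0,0,0,0]]

```text
clock: 14.15
eef_pos: [477.1, 200.3, 269.6]
tool_rot: [-1.569, 0.019, 0.377]
force: [-0.1, 0.4, 0.7]
width: 58.0
```

Run:
```python
from h import *
d=grab('wrist','w4')
s=readout.read_state(); print(s['eef_pos'],np.degrees(s['tool_rot']))
cv2.imwrite('pics/w4b.png',cv2.resize(d['image'],(800,600),interpolation=cv2.INTER_CUBIC)[...,::-1])
```

```text
[476.6194163  200.57351646 269.34523936] [-89.81182162   1.20259202  21.61254529]
```

View pics/w4b.png

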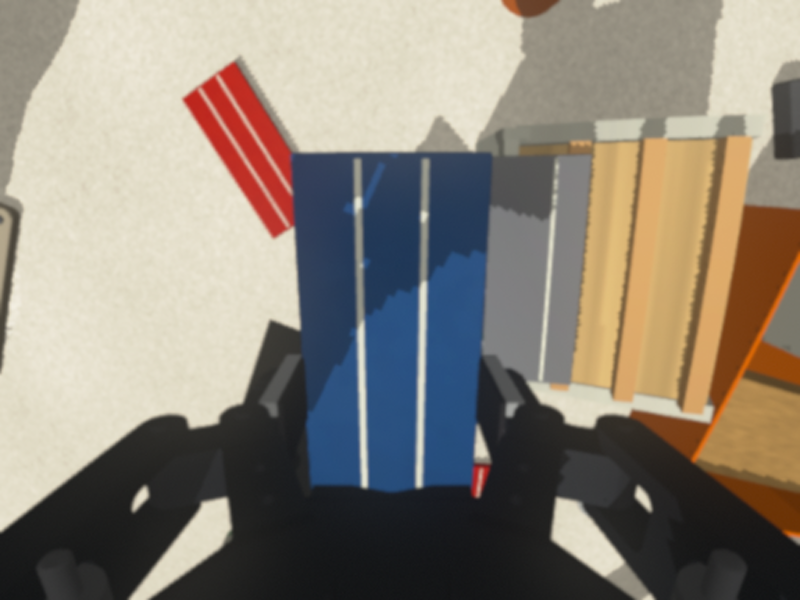

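The second wrist view gives the grey corners at (593,157) and (573,382). The line runs (557,157)–(542,380) and the batten edges lie at columns 643–668 and 725–750. I'll combine these with the earlier corners.

```bash
cat > fit.py <<'E'
from h import *
from scipy.optimize import least_squares
np.set_printoptions(precision=1,suppress=True)
T=load('top0');S=load('scene0');A=load('w3');B=load('w4')
t=lambda x,y:(130+(x+.5)/5-.5,140+(y+.5)/5-.5); s=lambda x,y:(270+(x+.5)/5-.5,180+(y+.5)/5-.5); w=lambda x,y:(x*.64,y*.64)
g=cv2.cvtColor(B['image'],cv2.COLOR_RGB2GRAY)
cs=cv2.cornerSubPix(g,np.array([w(593,157),w(573,382)],np.float32).reshape(-1,1,2),(4,4),(-1,-1),(3,30,.01)).reshape(-1,2); print('subpix*1.5625',cs/.64)
N=None
O=[(T,t(203,393),0,75,8),(T,t(447,303),0,-75,8),(T,t(412,205),60,-75,8),(T,t(160,302),60,75,8),
(S,s(378,70),0,75,8),(S,s(110,95),0,-75,8),(S,s(135,163),60,-75,8),(S,s(415,132),60,75,8),
(B,w(593,157),60,75,8),(B,w(573,382),60,-75,8),(B,w(557,157),40,75,8),(B,w(542,380),40,-75,8),
(B,w(668,140),100,N,8),(B,w(635,398),100,N,8),(B,w(750,140),140,N,16),(B,w(707,410),140,N,16),
(A,w(301,5),0,N,8),(A,w(303,145),0,N,8),(A,w(360,5),40,N,8),(A,w(362,145),40,N,8),(A,w(394,5),60,N,8),(A,w(394,145),60,N,8)]
rays=[(*[v if i==0 else v[0] for i,v in enumerate(ray(o[0],o[1]))],)+o[2:] for o in O]
wt=[.5]*8+[1]*14
def Rr(yaw): return Rn.from_euler('zy',[yaw,-np.radians(15)]).as_matrix()
def res(p,full=False):
    R=Rr(p[3]); r=[]
    for (c,v,x,y,z),k in zip(rays,wt):
        c2=R.T@(c-p[:3]); v2=R.T@v; q=c2+v2*(z-c2[2])/v2[2]
        r+=[k*(q[0]-x),k*(q[1]-y) if y is not None else 0.]
    return np.array(r)
if __name__=='__main__':
    f=least_squares(res,[531,232,125,.39],loss='soft_l1',x_scale=[1,1,1,.01]); p=f.x
    print(p[:3],np.degrees(p[3])); print(res(p).reshape(-1,2))
    cov=np.linalg.inv(f.jac.T@f.jac); print('sd',np.sqrt(np.diag(cov)))
    for z0 in(120.3,124,128):
        q=least_squares(lambda a:res([a[0],a[1],z0,a[2]]),[531,232,.39],x_scale=[1,1,.01]); print(z0,q.x[:2],np.degrees(q.x[2]),q.cost)
E
python3 fit.py
```

```text
subpix*1.5625 [[593.2 157.5]
 [570.5 383.2]]
[533.5 232.7 125.7] 21.87052470848743
[[ 0.3 -1.3]
 [-0.7  0.6]
 [-1.8 -0.2]
 [-1.6  0.6]
 [-5.9  2.8]
 [ 5.7 -1.6]
 [ 9.2 -2.6]
 [-3.2  1.7]
 [ 1.  -2.7]
 [-0.1  2.5]
 [-0.2 -2.4]
 [-0.1  2. ]
 [ 2.9  0. ]
 [-0.6  0. ]
 [ 4.   0. ]
 [-0.2  0. ]
 [-0.6  0. ]
 [ 1.8  0. ]
 [-2.7  0. ]
 [ 0.6  0. ]
 [-2.2  0. ]
 [ 0.5  0. ]]
sd [0.6 1.  1.2 0. ]
120.3 [534.2 232.9] 22.06996038422274 186.50096462979934
124 [534.  232.6] 22.170554590220856 130.48427334263255
128 [533.9 232.2] 22.300263104508808 141.6540578006242
```

```bash
cat >> h.py <<'E'
HO=np.array([534.0,232.6,124.0]); HY=np.radians(22.2)
def roof(p): return HO+Rn.from_euler('zy',[HY,-np.radians(15)]).apply(np.array(p,float))
RE=(-np.pi/2,-np.radians(15),HY)
def inroof():
    s=readout.read_state(); q=Rn.from_euler('zy',[HY,-np.radians(15)]).inv().apply(np.array(s['eef_pos'])-HO); print('roof-frame TCP',q.round(1),'F',np.round(s['force'],1))
E
python3 - <<'E'
from h import *
print(roof((70,-.7,3.5)))
plan([(roof((70,-.7,70)),RE),(roof((70,-.7,30)),RE)],30,4)
E
```

```text
[595.95217134 258.40074567 144.22350091]
at [476.6 200.6 269.3] [-89.8   1.2  21.6] F [-0.7  0.4 -0.8] w 58.0 t 14.2
[[0.587,0.292,0.08,-0.005,-0.024,-0.648],[0.57,0.325,0.079,-0.005,-0.024,-0.648],[0.551,0.357,0.078,-0.005,-0.024,-0.648],[0.53,0.387,0.077,-0.005,-0.024,-0.648],[0.508,0.417,0.076,-0.005,-0.024,-0.648],[-0.009,0.498,-0.049,0,0,0],[-0.009,0.498,-0.049,0,0,0]]
```

```bash
sed -i "s/'zy'/'ZY'/g" h.py fit.py; python3 fit.py
```

```text
subpix*1.5625 [[593.2 157.5]
 [570.5 383.2]]
[533.9 232.1 125.1] 22.846612257615153
[[ 0.6 -1.2]
 [-0.8  1.5]
 [-1.7  0.6]
 [-1.5  0.5]
 [ 0.3  1. ]
 [-1.2  0.9]
 [ 3.7 -0.5]
 [ 3.5 -0.6]
 [ 0.1 -2.3]
 [ 0.9  1. ]
 [-0.4 -1.9]
 [ 0.5  0.4]
 [ 0.4  0. ]
 [ 1.3  0. ]
 [-0.2  0. ]
 [ 2.6  0. ]
 [ 1.2  0. ]
 [-0.8  0. ]
 [-1.3  0. ]
 [-1.   0. ]
 [-0.9  0. ]
 [-0.7  0. ]]
sd [0.5 0.7 0.7 0. ]
120.3 [534.6 231.9] 22.858703331354565 75.70889620184711
124 [534.3 231.9] 22.90312662025625 32.87372776116114
128 [534.  231.9] 22.977250705971713 56.94227726486208
```

```bash
sed -i "s/^HO=.*/HO=np.array([534.0,232.1,125.0]); HY=np.radians(22.85)/" h.py
python3 - <<'E'
from h import *
plan([(roof((70,-.7,70)),RE),(roof((70,-.7,30)),RE)],30,4)
E
```

```text
at [476.6 200.6 269.3] [-89.8   1.2  21.6] F [-0.7  0.4 -0.8] w 58.0 t 14.2
[[0.578,0.281,0.042,-0.002,-0.05,-0.648],[0.562,0.313,0.039,-0.002,-0.05,-0.648],[0.543,0.345,0.037,-0.002,-0.05,-0.648],[0.523,0.375,0.035,-0.002,-0.05,-0.648],[0.501,0.404,0.032,-0.002,-0.05,-0.648],[0,0.5,0,0,0,0],[0,0.5,0,0,0,0]]
```

Request:
apply_moves:
  commands:
    - [[0.58,0.28,0.04,0,-0.05,-0.65],[0.56,0.31,0.04,0,-0.05,-0.65],[0.54,0.35,0.04,0,-0.05,-0.65],[0.52,0.37,0.04,0,-0.05,-0.65],[0.5,0.4,0.03,0,-0.05,-0.65],[0,0.3,0,0,0,0],[0,0,0,0,0,0],[0,0,0,0,0,0]]

```text
clock: 14.87
eef_pos: [592.6, 241.1, 195.1]
tool_rot: [-1.578, -0.273, 0.384]
force: [0.4, 0.6, -0.4]
width: 58.3
```

Run:
```python
from h import *
inroof(); plan([(roof((70,-.7,15)),RE)],30,4)
```

```text
roof-frame TCP [ 73.6 -14.4  52.9] F [ 0.4  0.6 -0.4]
at [592.6 241.1 195.1] [-90.4 -15.6  22. ] F [ 0.4  0.6 -0.4] w 58.3 t 14.87
[[-0.053,0.471,0.176,0.061,-0.082,0.064],[-0.049,0.472,0.174,0.061,-0.082,0.064]]
```

Request:
apply_moves:
  commands:
    - [[-0.05,0.3,0.18,0.06,-0.08,0.06],[-0.05,0.25,0.17,0.06,-0.08,0.06],[0,0,0,0,0,0],[0,0,0,0,0,0]]

```text
clock: 15.2
eef_pos: [589.9, 253.6, 171.7]
tool_rot: [-1.571, -0.261, 0.397]
force: [0.5, 0.1, -0.5]
width: 58.4
```

Run:
```python
from h import *
inroof(); plan([(roof((70,-.7,15)),RE)],10,4)
```

```text
roof-frame TCP [69.9 -1.9 29.6] F [ 0.5  0.1 -0.5]
at [589.9 253.6 171.7] [-90.  -15.   22.7] F [ 0.5  0.1 -0.5] w 58.4 t 15.2
[[0.001,0.182,0.015,0.005,-0.012,-0.002],[0.001,0.182,0.015,0.005,-0.012,-0.002]]
```

Request:
apply_moves:
  commands:
    - [[0,0.2,0.02,0,0,0],[0,0.2,0.02,0,0,0],[0,0,0,0,0,0]]

```text
clock: 15.45
eef_pos: [593.3, 257.9, 155.6]
tool_rot: [-1.571, -0.263, 0.398]
force: [-0.3, 0.5, -1.0]
width: 58.3
```

Request:
apply_moves:
  commands:
    - [[0,0.08,0,0,0,0],[0,0.06,0,0,0,0],[0,0,0,0,0,0]]

```text
clock: 15.7
eef_pos: [594.9, 258.5, 150.3]
tool_rot: [-1.57, -0.263, 0.398]
force: [0.4, 0.1, 0.4]
width: 58.0
```

Run:
```python
from h import *
inroof(); plan([(roof((70,-.7,3.5)),RE)],10,4)
```

```text
roof-frame TCP [70.6  0.7  7.3] F [0.4 0.1 0.4]
at [594.9 258.5 150.3] [-90.  -15.1  22.8] F [0.4 0.1 0.4] w 58.0 t 15.7
[[-0.016,0.095,-0.035,-0.002,-0.009,0.013]]
```

Nearly in place. I'll take small steps down to contact.

Request:
apply_moves:
  commands:
    - [[-0.02,0.05,-0.03,0,0,0.01],[0,0,0,0,0,0]]

```text
clock: 15.87
eef_pos: [595.0, 258.8, 151.2]
tool_rot: [-1.567, -0.264, 0.398]
force: [-0.1, -0.5, -0.5]
width: 57.8
```

Request:
apply_moves:
  commands:
    - [[0,0.04,0,0,0,0],[0,0,0,0,0,0]]

```text
clock: 16.03
eef_pos: [595.9, 259.2, 150.9]
tool_rot: [-1.566, -0.266, 0.398]
force: [-0.6, -0.4, -0.6]
width: 57.8
```

Request:
apply_moves:
  commands:
    - [[0,0.04,0,0,0,0],[0,0,0,0,0,0]]

```text
clock: 16.2
eef_pos: [596.1, 259.2, 151.1]
tool_rot: [-1.564, -0.267, 0.397]
force: [-0.9, 0.5, -1.3]
width: 57.9
```

Run:
```python
from h import *
inroof(); plan([(roof((70,-.7,3.5)),RE)],10,4)
```

```text
roof-frame TCP [72.2  0.8  7.7] F [-0.9  0.5 -1.3]
at [596.1 259.2 151.1] [-89.6 -15.3  22.8] F [-0.9  0.5 -1.3] w 57.9 t 16.2
[[-0.056,0.105,-0.039,-0.069,-0.019,0.059]]
```

Contact at the height expected for an eave at 128 mm. I'll trim x and y slightly and set it down again.

Request:
apply_moves:
  commands:
    - [[-0.03,-0.1,-0.04,-0.07,0,0.06],[-0.02,0,-0.02,0,0,0],[0,0,0,0,0,0]]

```text
clock: 16.45
eef_pos: [594.4, 255.0, 154.2]
tool_rot: [-1.572, -0.261, 0.397]
force: [0.0, -0.1, -0.9]
width: 57.6
```

```bash
sed -i "s/^HO=.*/HO=np.array([534.0,231.9,128.0]); HY=np.radians(22.9)/" h.py
python3 - <<'E'
from h import *
inroof(); plan([(roof((70,-.7,4.5)),RE)],10,4)
E
```

```text
roof-frame TCP [69.2 -2.2  8.5] F [ 0.  -0.1 -0.9]
at [594.4 255.  154.2] [-90.1 -15.   22.7] F [ 0.  -0.1 -0.9] w 57.6 t 16.45
[[0.019,0.101,0.039,0.022,-0.031,-0.007]]
```

Request:
apply_moves:
  commands:
    - [[0.01,0.06,0.02,0.02,-0.03,0],[0,0.05,0,0,0,0],[0,0.05,0,0,0,0],[0,0.05,0,0,0,0]]

```text
clock: 16.78
eef_pos: [595.6, 256.4, 150.2]
tool_rot: [-1.568, -0.261, 0.4]
force: [-11.8, -3.1, 21.7]
width: 57.7
```

Run:
```python
from h import *
inroof(); plan([(roof((70,-.7,4.5)),RE)],10,4)
```

```text
roof-frame TCP [69.8 -1.4  4.3] F [-11.8  -3.1  21.7]
at [595.6 256.4 150.2] [-89.8 -15.   22.9] F [-11.8  -3.1  21.7] w 57.7 t 16.78
[[0.005,-0.006,0.017,-0.037,0.001,-0.004]]
```

Firm contact at roof (69.8, -1.4), matching a 128 mm eave. Release, opening only a little, and back off along the normal.

Request:
apply_moves:
  commands:
    - [[0,0,0,0,0,0],[0,0,0,0,0,0],[0,0,0,0,0,0],[0,0,0,0,0,0]]
  claw: 66

```text
clock: 17.12
eef_pos: [596.4, 256.6, 150.8]
tool_rot: [-1.567, -0.264, 0.399]
force: [-0.5, -0.3, 0.6]
width: 66.3
```

Request:
apply_moves:
  commands:
    - [[0,-0.2,0,0,0,0],[0,-0.5,0,0,0,0],[0,-0.8,0,0,0,0],[0,-0.8,0,0,0,0],[0,-0.6,-0.6,0,0,0],[0,0,-0.9,0,0,0],[0,0,-0.9,0,0,0],[0,0,-0.9,0,0,0]]

```text
clock: 17.78
eef_pos: [616.6, 131.7, 266.2]
tool_rot: [-1.564, -0.258, 0.42]
force: [-0.0, 0.0, -0.4]
width: 65.9
```

Run:
```python
from h import *
d=grab('wrist','w5')
inroof()
cv2.imwrite('pics/w5b.png',cv2.resize(d['image'],(800,600),interpolation=cv2.INTER_CUBIC)[...,::-1])
```

```text
roof-frame TCP [  71.  -136.4  124.9] F [ 3.3 -6.5  1.7]
```

View pics/w5b.png

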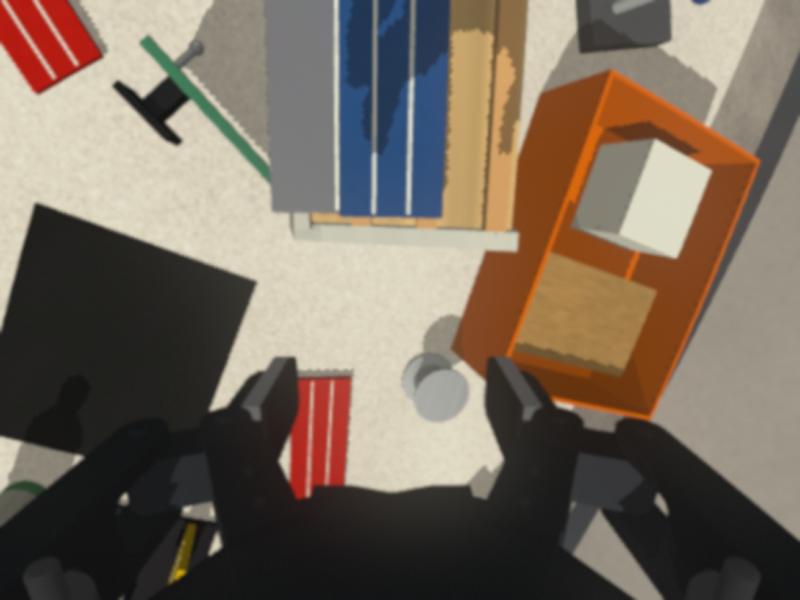

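Blue lies flat on the roof. Its lower edge runs along the white line at about column 338, and its near end is at row 215 against grey at row 212. I'll check this in numbers.

```bash
cat >> h.py <<'E'
def rf(d,uv,z):
    c,r=ray(d,uv); M=Rn.from_euler('ZY',[HY,-np.radians(15)]).as_matrix(); c=M.T@(c-HO); r=r@M
    return (c+r*((z-c[2])/r[:,2])[:,None]).round(1)
E
python3 - <<'E'
from h import *
d=load('w5'); k=lambda *p:np.array(p)*.64
print('blue top face: near-low,near-up,far-low,far-up',rf(d,k((340,215),(441,216),(342,5),(451,5)),16).tolist())
print('grey near-low, line near, line far, low far',rf(d,k((273,212),(336,212),(336,5),(266,5)),8).tolist())
for n in('top','scene'):
    e=grab(n,n+'6'); h=cv2.cvtColor(e['image'],cv2.COLOR_RGB2HSV); m=cv2.inRange(h,*BLUE)
    for c in cv2.findContours(m,cv2.RETR_EXTERNAL,cv2.CHAIN_APPROX_NONE)[0]:
        if cv2.contourArea(c)>60:
            P=rf(e,c[:,0,:],16)[:,:2].astype(np.float32); r=cv2.minAreaRect(P); print(n,'roof rect',r)
a=np.radians
y=np.arctan2(-141,49)
plan([((640,20,200),(-np.pi/2,0,a(20)))],36,4.5)
E
```

```text
blue top face: near-low,near-up,far-low,far-up [[40.9, -75.6, 16.0], [99.8, -75.0, 16.0], [42.5, 35.4, 16.0], [100.4, 36.5, 16.0]]
grey near-low, line near, line far, low far [[-0.5, -74.9, 8.0], [37.6, -74.4, 8.0], [38.3, 38.4, 8.0], [-0.4, 38.4, 8.0]]
top roof rect ((-40.063751220703125, 380.3038330078125), (91.09780883789062, 89.63139343261719), 67.06779479980469)
top roof rect ((47.593772888183594, 6.676914215087891), (15.377026557922363, 130.0696258544922), 0.5173287987709045)
top roof rect ((68.19999694824219, -0.15000152587890625), (14.599998474121094, 144.6999969482422), -0.0)
top roof rect ((89.18706512451172, -0.5942764282226562), (14.743948936462402, 145.63275146484375), 0.16926392912864685)
top roof rect ((289.25823974609375, 103.1999740600586), (60.94684982299805, 18.189268112182617), 5.617560863494873)
scene roof rect ((434.2735595703125, 43.97459411621094), (17.543811798095703, 160.66390991210938), 74.65870666503906)
scene roof rect ((97.58073425292969, -3.1582489013671875), (143.50010681152344, 20.553895950317383), 89.95026397705078)
scene roof rect ((61.3281364440918, -4.484901428222656), (30.096288681030273, 142.147705078125), 1.6365797519683838)
scene roof rect ((131.09523010253906, 298.211669921875), (78.88897705078125, 132.7832794189453), 48.86069869995117)
at [617.4 127.  265.6] [-89.7 -14.7  23.5] F [-0.3  0.6  0.8] w 66.1 t 17.93
[[-0.237,0.358,-0.671,-0.036,0.177,0.736],[-0.203,0.375,-0.673,-0.036,0.177,0.736],[-0.168,0.389,-0.675,-0.036,0.177,0.736],[-0.133,0.4,-0.676,-0.036,0.177,0.736]]
```

Blue is measured at roof x 41–100 and y ±75, within about 1 mm of its seat. Next the red slat.

Run:
```python
from h import *
a=np.radians
plan([((660,40,220),(-np.pi/2,0,a(20))),((695,-80,150),(-np.pi/2,0,a(19.2)))],36,4.5)
```

```text
at [617.4 127.  265.6] [-89.7 -14.7  23.5] F [-0.3  0.6  0.8] w 66.1 t 17.93
[[-0.046,0.28,-0.606,-0.036,0.177,0.736],[-0.019,0.284,-0.606,-0.036,0.177,0.736],[0.009,0.286,-0.605,-0.036,0.177,0.736],[0.036,0.286,-0.604,-0.036,0.177,0.736],[-0.051,0.437,-0.78,0,0.04,0],[-0.048,0.437,-0.78,0,0.04,0],[-0.046,0.437,-0.78,0,0.04,0],[-0.043,0.437,-0.78,0,0.04,0]]
```

Request:
apply_moves:
  commands:
    - [[-0.05,0.28,-0.6,-0.04,0.18,0.74],[-0.02,0.28,-0.6,-0.04,0.18,0.74],[0.01,0.28,-0.6,-0.04,0.18,0.74],[0.04,0.28,-0.6,-0.04,0.18,0.74],[-0.05,0.44,-0.78,0,0.04,0],[-0.05,0.44,-0.78,0,0.04,0],[-0.05,0.44,-0.78,0,0.04,0],[-0.04,0.44,-0.78,0,0.04,0]]
  claw: 74

```text
clock: 18.6
eef_pos: [695.8, -60.5, 145.4]
tool_rot: [-1.558, 0.011, 0.36]
force: [-0.3, -0.5, 0.3]
width: 73.9
```

Request:
apply_moves:
  commands:
    - [[0,0,0,0,0,0],[0,0,0,0,0,0]]

```text
clock: 18.77
eef_pos: [693.5, -67.2, 139.7]
tool_rot: [-1.56, 0.02, 0.353]
force: [1.3, 1.1, 0.1]
width: 73.8
```

Run:
```python
from h import *
d=grab('wrist','w7'); r=rects(d,*RED,8)
r=[x for x in r if 145<max(x[1])<156]
c=r[0][0]; plan([((c[0],c[1],35),(-np.pi/2,0,np.radians(19.2)))],30,4.5)
```

```text
ctr [687.6 -51.9] LxW [147.2  57.7] jaw yaw (short axis) 18.82
at [692.8 -67.9 139.5] [-89.4   1.2  20.2] F [ 0.3 -0.3  0.5] w 74.1 t 18.82
[[0.018,0.654,0.099,-0.027,0.05,-0.063],[0.014,0.653,0.101,-0.027,0.05,-0.063],[0.01,0.653,0.102,-0.027,0.05,-0.063],[0.006,0.653,0.104,-0.027,0.05,-0.063]]
```

Request:
apply_moves:
  commands:
    - [[0.01,0.65,0.1,-0.03,0.06,-0.06],[0.01,0.65,0.1,-0.03,0.06,-0.06],[0,0.65,0.1,-0.03,0.06,-0.06],[0,0.5,0.08,-0.03,0.06,-0.06],[0,0,0,0,0,0],[0,0,0,0,0,0]]
  claw: 72

```text
clock: 19.32
eef_pos: [689.9, -40.1, 43.4]
tool_rot: [-1.571, -0.008, 0.343]
force: [0.6, -0.6, 0.8]
width: 71.8
```

Run:
```python
from h import *
plan([((686.8,-52,8),(-np.pi/2,0,np.radians(18.9)))],12,4.5)
```

```text
at [689.9 -40.1  43.4] [-90.   -0.5  19.7] F [ 0.6 -0.6  0.8] w 71.8 t 19.32
[[-0.045,0.221,-0.063,-0.001,0.039,0.023],[-0.044,0.221,-0.063,-0.001,0.039,0.023],[-0.044,0.221,-0.064,-0.001,0.039,0.023],[-0.043,0.221,-0.064,-0.001,0.039,0.023]]
```

Request:
apply_moves:
  commands:
    - [[-0.09,0.22,-0.13,0,0.08,0.05],[-0.09,0.22,-0.12,0,0.08,0.05],[0,0.1,0,0,0,0],[0,0,0,0,0,0]]

```text
clock: 19.65
eef_pos: [689.7, -50.6, 25.2]
tool_rot: [-1.573, -0.005, 0.333]
force: [-0.4, 0.8, 0.3]
width: 72.3
```

Run:
```python
from h import *
plan([((686.8,-52,4),(-np.pi/2,0,np.radians(18.9)))],12,4.5)
```

```text
at [689.7 -50.6  25.2] [-90.1  -0.3  19.1] F [-0.4  0.8  0.3] w 72.3 t 19.65
[[-0.041,0.265,-0.004,0.012,0.016,0.029],[-0.04,0.265,-0.004,0.012,0.016,0.029]]
```

Request:
apply_moves:
  commands:
    - [[-0.05,0.2,-0.02,0,0.02,0.03],[-0.04,0.2,0,0,0.02,0.03],[0,0.1,0,0,0,0],[0,0,0,0,0,0]]
  claw: 67

```text
clock: 19.98
eef_pos: [687.5, -54.7, 4.7]
tool_rot: [-1.575, -0.002, 0.327]
force: [-0.1, -0.1, 0.1]
width: 67.1
```

Request:
apply_moves:
  commands:
    - [[0,0.1,0,0,0,0],[0,0.06,0,0,0,0],[0,0,0,0,0,0]]

```text
clock: 20.23
eef_pos: [687.4, -54.9, -2.7]
tool_rot: [-1.574, -0.001, 0.327]
force: [-0.2, -0.4, 0.6]
width: 67.0
```

Request:
apply_moves:
  commands:
    - [[0,0.04,0,0,0,0],[0,0,0,0,0,0]]

```text
clock: 20.4
eef_pos: [687.4, -54.8, -4.5]
tool_rot: [-1.574, -0.001, 0.327]
force: [-0.1, 0.4, -0.5]
width: 66.8
```

Request:
apply_moves:
  commands:
    - [[0,0,0,0,0,0],[0,0,0,0,0,0],[0,0,0,0,0,0],[0,0,0,0,0,0]]
  claw: 45

```text
clock: 20.73
eef_pos: [688.0, -54.6, -3.4]
tool_rot: [-1.575, -0.002, 0.327]
force: [0.1, -0.3, -1.0]
width: 57.9
```

Request:
apply_moves:
  commands:
    - [[0,-0.5,0,0,0,0],[0,-0.9,0,0,0,0],[0,-0.9,0,0,0,0],[0,-0.9,0,0,0,0],[0,-0.9,0,0,0,0],[0,-0.9,0,0,0,0],[0,-0.9,0,0,0,0],[0,0,0,0,0,0]]

```text
clock: 21.4
eef_pos: [684.0, -53.3, 237.1]
tool_rot: [-1.57, 0.009, 0.326]
force: [0.9, -1.2, 0.3]
width: 58.4
```

Run:
```python
from h import *
d=grab('wrist','w8'); s=readout.read_state()
# slat in hand: top face lies about 12.5 mm behind the TCP
p=np.array(s['eef_pos']); rects(d,*RED,p[2]+12.5)
plan([(roof((108,-60,80)),(-np.pi/2,-.15,HY)),(roof((110,-2.9,50)),RE)],34,4)
```

```text
ctr [679.5 -39.2] LxW [123.5  61.7] jaw yaw (short axis) 18.4
at [682.4 -52.8 233.8] [-89.8   0.8  18.7] F [ 0.2  0.  -1.1] w 57.8 t 21.45
[[0.12,0.003,0.824,0.003,-0.106,-0.233],[0.127,0.006,0.822,0.003,-0.106,-0.233],[0.135,0.009,0.821,0.003,-0.106,-0.233],[0.142,0.012,0.82,0.003,-0.106,-0.233],[0.15,0.015,0.819,0.003,-0.106,-0.233],[0.157,0.018,0.817,0.003,-0.106,-0.233],[0.164,0.022,0.816,0.003,-0.106,-0.233],[0.171,0.025,0.814,0.003,-0.106,-0.233]]
[[0.067,0.37,0.714,0,0,-0.641],[0.046,0.373,0.714,0,0,-0.641]]
```

Request:
apply_moves:
  commands:
    - [[0.12,-0.02,0.82,0,-0.1,-0.23],[0.13,-0.02,0.82,0,-0.1,-0.23],[0.14,-0.02,0.82,0,-0.1,-0.23],[0.14,0,0.82,0,-0.1,-0.23],[0.15,0,0.82,0,-0.1,-0.23],[0.16,0,0.82,0,-0.1,-0.23],[0.16,0,0.82,0,-0.1,-0.23],[0.17,0,0.82,0,-0.1,-0.23]]

```text
clock: 22.12
eef_pos: [629.5, 206.2, 228.2]
tool_rot: [-1.577, -0.138, 0.38]
force: [-0.7, 0.4, -1.3]
width: 58.1
```

Run:
```python
from h import *
for n,(lo,hi) in(('w3',BLUE),('w4',BLUE),('w8',RED)):
    d=load(n); m=cv2.inRange(cv2.cvtColor(d['image'],cv2.COLOR_RGB2HSV),lo,hi)
    print(n,'far-end row', [int(np.argmax(m[:,c]>0)) for c in(205,240,270,300)], 'mid-row edges',np.where(m[150]>0)[0][[0,-1]])
inroof(); plan([(roof((110,-1.5,55)),RE)],30,4)
```

```text
w3 far-end row [99, 99, 0, 108] mid-row edges [191 309]
w4 far-end row [131, 108, 0, 112] mid-row edges [202 310]
w8 far-end row [95, 95, 95, 96] mid-row edges [190 309]
roof-frame TCP [101.2 -60.8  76.6] F [-0.7  0.4 -1.3]
at [629.5 206.2 228.2] [-90.4  -7.9  21.8] F [-0.7  0.4 -1.3] w 58.1 t 22.12
[[0.085,0.165,0.498,0.04,-0.071,-0.474],[0.081,0.171,0.497,0.04,-0.071,-0.474],[0.077,0.176,0.495,0.04,-0.071,-0.474]]
```

Request:
apply_moves:
  commands:
    - [[0.08,0.16,0.48,0.04,-0.07,-0.47],[0.08,0.17,0.47,0.04,-0.07,-0.47],[0.08,0.17,0.4,0.04,-0.07,-0.47],[0,0,0,0,0,0],[0,0,0,0,0,0]]

```text
clock: 22.53
eef_pos: [609.7, 276.1, 200.5]
tool_rot: [-1.564, -0.251, 0.417]
force: [0.7, -0.7, -0.5]
width: 57.9
```

Run:
```python
from h import *
inroof(); plan([(roof((110,-2.9,25)),RE)],14,4)
```

```text
roof-frame TCP [102.7  11.2  47.5] F [ 0.7 -0.7 -0.5]
at [609.7 276.1 200.5] [-89.6 -14.4  23.9] F [ 0.7 -0.7 -0.5] w 57.9 t 22.53
[[0.091,0.278,-0.181,-0.063,0.093,-0.062],[0.091,0.28,-0.179,-0.063,0.093,-0.062]]
```

Request:
apply_moves:
  commands:
    - [[0.1,0.25,-0.18,-0.06,0.1,-0.06],[0.09,0.2,-0.18,-0.06,0.1,-0.06],[0,0,0,0,0,0],[0,0,0,0,0,0]]

```text
clock: 22.87
eef_pos: [630.2, 261.3, 182.4]
tool_rot: [-1.574, -0.259, 0.392]
force: [-0.3, -0.5, -1.2]
width: 57.5
```

Run:
```python
from h import *
inroof(); plan([(roof((110,-2.9,18)),RE)],14,4)
```

```text
roof-frame TCP [110.7 -10.4  26.6] F [-0.3 -0.5 -1.2]
at [630.2 261.3 182.4] [-90.2 -14.8  22.4] F [-0.3 -0.5 -1.2] w 57.5 t 22.87
[[-0.018,0.214,0.188,0.065,-0.089,-0.032]]
```

Request:
apply_moves:
  commands:
    - [[-0.01,0.08,0.08,0.03,-0.04,-0.02],[0,0.05,0.06,0.02,-0.04,-0.02],[0,0,0,0,0,0],[0,0,0,0,0,0]]

```text
clock: 23.2
eef_pos: [631.1, 263.4, 176.9]
tool_rot: [-1.573, -0.263, 0.394]
force: [-0.1, 0.2, -1.7]
width: 58.0
```

Run:
```python
from h import *
inroof(); plan([(roof((110,-2.9,12)),RE)],14,4)
```

```text
roof-frame TCP [110.9  -8.8  20.9] F [-0.1  0.2 -1.7]
at [631.1 263.4 176.9] [-90.2 -15.1  22.6] F [-0.1  0.2 -1.7] w 58.0 t 23.2
[[-0.024,0.222,0.147,0.046,-0.058,0.016]]
```

Request:
apply_moves:
  commands:
    - [[-0.02,0.04,0.14,0.04,-0.05,0.01],[0,0.04,0,0,0,0],[0,0,0,0,0,0]]

```text
clock: 23.45
eef_pos: [628.8, 269.7, 174.0]
tool_rot: [-1.57, -0.263, 0.4]
force: [0.5, -0.4, -1.1]
width: 57.7
```

Run:
```python
from h import *
inroof(); plan([(roof((110,-2.9,12)),RE)],14,4)
```

```text
roof-frame TCP [110.5  -2.   18. ] F [ 0.5 -0.4 -1.1]
at [628.8 269.7 174. ] [-90.  -15.1  22.9] F [ 0.5 -0.4 -1.1] w 57.7 t 23.45
[[-0.012,0.15,-0.022,-0.006,0.004,0.017]]
```

Request:
apply_moves:
  commands:
    - [[-0.01,0.06,-0.02,0,0,0.01],[0,0.05,0,0,0,0],[0,0.04,0,0,0,0]]

```text
clock: 23.7
eef_pos: [630.0, 270.4, 168.8]
tool_rot: [-1.569, -0.263, 0.401]
force: [-10.4, -2.5, 19.4]
width: 58.0
```

Run:
```python
from h import *
inroof(); plan([(roof((110,-2.9,12)),RE)],14,4)
```

```text
roof-frame TCP [110.4  -1.9  12.7] F [-10.4  -2.5  19.4]
at [630.  270.4 168.8] [-89.9 -15.1  23. ] F [-10.4  -2.5  19.4] w 58.0 t 23.7
[[-0.011,0.017,-0.024,-0.02,0.017,0.015]]
```

Contact at the expected height (110.4, -1.9), so release.

Request:
apply_moves:
  commands:
    - [[0,0,0,0,0,0],[0,0,0,0,0,0],[0,0,0,0,0,0],[0,0,0,0,0,0]]
  claw: 66

```text
clock: 24.03
eef_pos: [631.1, 270.4, 169.7]
tool_rot: [-1.57, -0.266, 0.401]
force: [-0.3, -0.3, 0.2]
width: 66.2
```

Request:
apply_moves:
  commands:
    - [[0,-0.2,0,0,0,0],[0,-0.5,0,0,0,0],[0,-0.8,0,0,0,0],[0,-0.8,0,0,0,0],[0,-0.4,-0.6,0,0,0],[-0.4,0,-0.8,0,0,0],[-0.5,0,-0.8,0,0,0],[-0.4,0,-0.6,0,0,0]]

```text
clock: 24.7
eef_pos: [602.9, 142.6, 268.2]
tool_rot: [-1.569, -0.272, 0.417]
force: [-0.1, -1.2, -1.0]
width: 66.2
```

Request:
apply_moves:
  commands:
    - [[0,0,0,0,0,0],[0,0,0,0,0,0]]

```text
clock: 24.87
eef_pos: [602.3, 133.3, 269.8]
tool_rot: [-1.572, -0.272, 0.406]
force: [-0.1, -0.0, 0.2]
width: 65.8
```

Run:
```python
from h import *
d=grab('wrist','w9'); inroof()
T=grab('top','t9')
for n,D in(('w9',d),('t9',T)):
  for nm,(lo,hi),z in(('blue',BLUE,16),('red',RED,24)):
    h=cv2.cvtColor(D['image'],cv2.COLOR_RGB2HSV); m=cv2.inRange(h,lo,hi)
    if nm=='red': m|=cv2.inRange(h,(170,150,80),(180,255,255))
    m=cv2.morphologyEx(m,cv2.MORPH_CLOSE,np.ones((5,5)))
    for c in cv2.findContours(m,cv2.RETR_EXTERNAL,cv2.CHAIN_APPROX_NONE)[0]:
        P=rf(D,c[:,0,:],z)[:,:2]
        if cv2.contourArea(c)>150 and abs(P.mean(0)-[80,0]).max()<90: print(n,nm,'roof x',P[:,0].min(),P[:,0].max(),'y',P[:,1].min(),P[:,1].max(),'rect',np.round(cv2.minAreaRect(P.astype(np.float32))[0],1),round(cv2.minAreaRect(P.astype(np.float32))[2],2))
a=cv2.resize(d['image'],(560,420)); b=cv2.resize(T['image'][140:260,130:240],(385,420),interpolation=cv2.INTER_CUBIC)
cv2.imwrite('pics/v9.png',cv2.resize(np.hstack([a,b]),(800,356))[...,::-1])
```

```text
roof-frame TCP [  60.3 -118.1  130.7] F [-0.9 -1.5 -0.8]
w9 blue roof x 62.2 77.3 y -73.7 46.1 rect [ 69.8 -13.8] 0.11
w9 blue roof x 41.5 57.8 y -73.8 45.9 rect [ 49.3 -13.9] 89.59
w9 red roof x 80.7 140.4 y -74.7 44.8 rect [110.7 -14.9] 0.45
t9 blue roof x 40.4 75.1 y -56.6 71.7 rect [57.5  7.5] 0.52
t9 red roof x 80.3 138.9 y -73.8 74.7 rect [109.8   0.3] 0.58
```

View pics/v9.png

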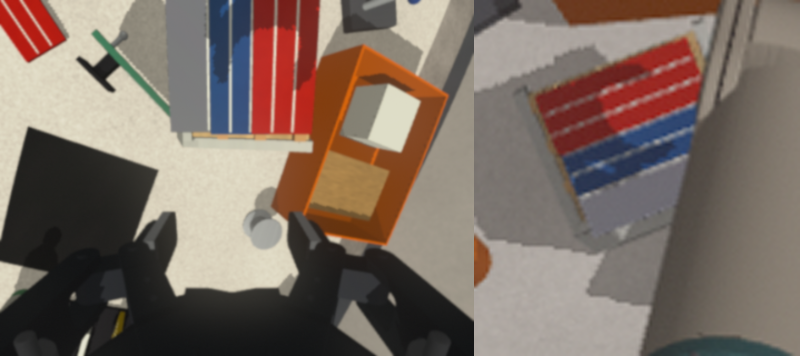

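The view shows red flat above blue with the lines parallel. Measured: red spans roof x 80.7–140.4 and y ±75, blue starts at about 41. Now the door, which I measure from the stored wrist views.

Run:
```python
from h import *
np.set_printoptions(precision=1,suppress=True)
c,s=np.cos(HY),np.sin(HY); M=np.array([[c,-s],[s,c]])
hs=lambda P:(np.atleast_2d(P)[:,:2]-HO[:2])@M
for n,k,pts in(('w5',.64,[(147,38),(268,180),(114,84),(181,142)]),('w9',512/474,[(95,32),(170,115),(78,57),(115,91)])):
    d=load(n); P=onz(d,np.array(pts)*k,98); H=hs(P)
    v=H[0]-H[1]; print(n,'house frame free,hid,pullA,pullB',H.ravel(),'theta door',np.degrees(np.arctan2(-v[0],v[1])))
    w=H[2]-H[3]; print('  pull plate theta',np.degrees(np.arctan2(w[0],-w[1])),np.linalg.norm(w))
    m=cv2.inRange(cv2.cvtColor(d['image'],cv2.COLOR_RGB2HSV),(65,60,30),(95,255,200))
    m[:, :20]=0; cc=max([q for q in cv2.findContours(m,cv2.RETR_EXTERNAL,cv2.CHAIN_APPROX_NONE)[0] if q[:,0,0].max()<230 and q[:,0,1].max()<140],key=cv2.contourArea)
    Q=hs(onz(d,cc[:,0,:],98)); r=cv2.minAreaRect(Q.astype(np.float32)); print('  green rect',r,cv2.boxPoints(r).ravel())
```

```text
w5 house frame free,hid,pullA,pullB [-74.   28.1  -5.3 -55.7 -95.    0.9 -58.5 -32.5] theta door 39.34022891420158
  pull plate theta -132.59296114043795 49.48346117257471
  green rect ((-40.5450439453125, -13.664119720458984), (8.870002746582031, 108.5567626953125), 40.9342155456543) [-79.5  24.4  -8.3 -57.6  -1.6 -51.8 -72.8  30.2]
w9 house frame free,hid,pullA,pullB [-74.8  27.1  -2.  -58.7 -93.8   2.2 -60.  -32.2] theta door 40.306411340511325
  pull plate theta -135.4644649473159 48.16399217800602
  green rect ((-39.651885986328125, -14.962955474853516), (8.561015129089355, 111.19954681396484), 41.25725555419922) [-79.5  24.   -6.2 -59.6   0.2 -53.9 -73.1  29.7]
```

```bash
cat >> h.py <<'E'
def door(th,g,z=77,tilt=12):
    t=np.radians(th); R2=lambda a:np.array([[np.cos(a),-np.sin(a)],[np.sin(a),np.cos(a)]])
    p=np.array([6,-65])+R2(t)@np.array([-34-g,95]); q=HO[:2]+R2(HY)@p
    return (q[0],q[1],z),(-np.pi/2,-np.radians(tilt),HY+t)
E
python3 - <<'E'
from h import *
q,e=door(41,60)
plan([((q[0],q[1],200),e),(q,e)],36,4.5)
E
```

```text
at [602.5 134.2 269.6] [-90.1 -15.6  23.3] F [0.5 0.6 1.2] w 65.8 t 24.97
[[-0.413,0.065,0.157,0.195,-0.788,0.068],[-0.4,0.071,0.184,0.195,-0.788,0.068],[-0.386,0.076,0.21,0.195,-0.788,0.068],[-0.371,0.082,0.235,0.195,-0.788,0.068],[-0.353,0.089,0.258,0.195,-0.788,0.068],[-0.334,0.095,0.28,0.195,-0.788,0.068],[-0.314,0.102,0.301,0.195,-0.788,0.068],[-0.292,0.109,0.32,0.195,-0.788,0.068]]
[[-0.268,0.117,0.337,0.195,-0.788,0.068],[-0.244,0.124,0.353,0.195,-0.788,0.068],[-0.16,0.752,0,0,0,0],[-0.16,0.752,0,0,0,0],[-0.16,0.752,0,0,0,0],[-0.16,0.752,0,0,0,0]]
```

Request:
apply_moves:
  commands:
    - [[-0.41,0.07,0.16,0.2,-0.79,0.07],[-0.4,0.07,0.18,0.2,-0.79,0.07],[-0.39,0.08,0.21,0.2,-0.79,0.07],[-0.37,0.08,0.23,0.2,-0.79,0.07],[-0.35,0.09,0.26,0.2,-0.79,0.07],[-0.33,0.1,0.28,0.2,-0.79,0.07],[-0.31,0.1,0.3,0.2,-0.79,0.07],[-0.29,0.11,0.32,0.2,-0.79,0.07]]
  claw: 0

```text
clock: 25.63
eef_pos: [471.3, 145.0, 213.5]
tool_rot: [-1.577, -0.227, 1.025]
force: [0.1, -0.4, -0.6]
width: 0.1
```

Request:
apply_moves:
  commands:
    - [[-0.27,0.12,0.3,0.2,-0.79,0.07],[-0.24,0.12,0.3,0.2,-0.7,0.07],[0,0,0,0,0,0]]

```text
clock: 25.88
eef_pos: [437.2, 145.7, 197.9]
tool_rot: [-1.566, -0.213, 1.175]
force: [-0.6, 0.4, 0.1]
width: 0.2
```

Run:
```python
from h import *
q,e=door(41,55)
plan([(q,e)],34,4.5)
```

```text
at [437.2 145.7 197.9] [-89.8 -12.2  67.3] F [-0.6  0.4  0.1] w 0.2 t 25.88
[[-0.206,0.729,-0.044,-0.048,0.167,0.011],[-0.205,0.729,-0.044,-0.048,0.167,0.011],[-0.204,0.729,-0.044,-0.048,0.167,0.011],[-0.202,0.73,-0.044,-0.048,0.167,0.011]]
```

Request:
apply_moves:
  commands:
    - [[-0.2,0.73,-0.04,-0.05,0.17,0],[-0.2,0.73,-0.04,-0.05,0.17,0],[-0.2,0.73,-0.04,-0.05,0.17,0],[-0.2,0.6,-0.04,-0.05,0.17,0],[0,0,0,0,0,0]]

```text
clock: 26.3
eef_pos: [444.9, 147.2, 95.4]
tool_rot: [-1.566, -0.225, 1.12]
force: [0.1, -0.0, -0.5]
width: -0.1
```

Run:
```python
from h import *
plan([door(41,20)]+[door(t,16) for t in (34,26,18,12)],10,4)
```

```text
at [444.9 147.2  95.4] [-89.7 -12.9  64.2] F [ 0.1 -0.  -0.5] w -0.1 t 26.3
[[0.154,0.192,-0.008,-0.022,0.02,0.058],[0.155,0.191,-0.007,-0.022,0.02,0.058],[0.156,0.191,-0.007,-0.022,0.02,0.058],[0.195,0.041,0.067,-0.146,0.685,0],[0.191,0.041,0.079,-0.146,0.685,0],[0.112,0.024,0.05,-0.111,0.522,0],[0.109,0.023,0.056,-0.111,0.522,0],[0.107,0.023,0.061,-0.111,0.522,0]]
[[0.168,0.036,0.075,-0.166,0.783,0],[0.162,0.034,0.087,-0.166,0.783,0],[0.125,0.027,0.059,-0.125,0.587,0],[0.122,0.026,0.065,-0.125,0.587,0]]
```

Request:
apply_moves:
  commands:
    - [[0.08,0.19,0,-0.02,0.02,0.06],[0.1,0.17,0,-0.02,0.02,0.06],[0.12,0.05,0,0,0,0],[0.1,0,0,0,0,0],[0,0,0,0,0,0]]

```text
clock: 26.72
eef_pos: [459.4, 169.2, 84.3]
tool_rot: [-1.575, -0.217, 1.116]
force: [-0.7, -0.0, 0.4]
width: -0.2
```

Run:
```python
from h import *
plan([door(40,14)]+[door(t,14) for t in (33,26,19,12)],10,4)
```

```text
at [459.4 169.2  84.3] [-90.2 -12.4  63.9] F [-0.7 -0.   0.4] w -0.2 t 26.72
[[0.074,0.202,0.086,0.001,0.201,0.086],[0.146,0.031,0.064,-0.146,0.685,0],[0.142,0.03,0.073,-0.146,0.685,0],[0.146,0.031,0.064,-0.146,0.685,0],[0.142,0.03,0.073,-0.146,0.685,0],[0.146,0.031,0.064,-0.146,0.685,0],[0.142,0.03,0.073,-0.146,0.685,0],[0.146,0.031,0.064,-0.146,0.685,0]]
[[0.142,0.03,0.073,-0.146,0.685,0]]
```

Request:
apply_moves:
  commands:
    - [[0.08,0.18,0.07,0,0.2,0.05],[0.15,0.03,0.06,-0.15,0.68,0],[0.15,0.03,0.07,-0.15,0.68,0],[0.15,0.03,0.07,-0.15,0.68,0],[0.15,0.03,0.07,-0.15,0.68,0],[0,0,0,0,0,0]]

```text
clock: 27.22
eef_pos: [468.5, 204.0, 85.8]
tool_rot: [-1.574, -0.216, 0.843]
force: [0.9, -0.0, 0.4]
width: 0.1
```

Run:
```python
from h import *
plan([door(t,12) for t in (21,14,7)],10,4)
for n in('top','scene'):
    e=grab(n,n+'d1')
d=load('topd1'); m=cv2.inRange(cv2.cvtColor(d['image'],cv2.COLOR_RGB2HSV),(65,60,30),(95,255,200))
for c in cv2.findContours(m,cv2.RETR_EXTERNAL,cv2.CHAIN_APPROX_NONE)[0]:
    if cv2.contourArea(c)>15: print(cv2.minAreaRect(c))
```

```text
at [468.5 204.   85.8] [-90.2 -12.4  48.3] F [ 0.9 -0.   0.4] w 0.1 t 27.22
[[0.017,0.116,0.083,-0.076,0.43,0.039],[0.014,0.115,0.084,-0.076,0.43,0.039],[0.146,0.031,0.061,-0.146,0.685,0],[0.142,0.03,0.07,-0.146,0.685,0],[0.146,0.031,0.061,-0.146,0.685,0],[0.142,0.03,0.07,-0.146,0.685,0]]
((204.60000610351562, 298.800048828125), (65.14291381835938, 14.546475410461426), 71.56504821777344)
((343.5, 252.5), (5.0, 13.0), 90.0)
((221.85293579101562, 261.4117431640625), (25.598217010498047, 4.266369342803955), 66.50143432617188)
((199.22972106933594, 244.12164306640625), (26.13943862915039, 4.1099748611450195), 9.462322235107422)
((483.0882873535156, 224.85296630859375), (2.1828205585479736, 32.7423095703125), 75.96376037597656)
((213.25003051757812, 207.75003051757812), (7.071067810058594, 9.192388534545898), 45.0)
```

Request:
apply_moves:
  commands:
    - [[0.08,0.1,0.08,-0.1,0.5,0.02],[0.12,0.08,0.08,-0.1,0.5,0.02],[0.14,0.06,0.07,-0.14,0.6,0],[0.14,0.05,0.07,-0.14,0.6,0],[0.14,0.05,0.07,-0.14,0.6,0],[0.1,0.04,0.07,-0.1,0.4,0],[0,0,0,0,0,0]]

```text
clock: 27.9
eef_pos: [482.1, 228.2, 79.9]
tool_rot: [-1.579, -0.206, 0.544]
force: [-0.0, -0.2, -0.0]
width: 0.1
```

Run:
```python
from h import *
plan([door(t,12) for t in (5,0)],10,4)
e=grab('wrist','wd2'); t=grab('top','td2')
a=cv2.resize(e['image'],(480,360)); b=cv2.resize(t['image'][150:270,120:240],(360,360),interpolation=cv2.INTER_CUBIC)
cv2.imwrite('pics/vd2.png',cv2.resize(np.hstack([a,b]),(800,343))[...,::-1])
```

```text
at [482.1 228.2  79.9] [-90.5 -11.8  31.2] F [-0.  -0.2 -0. ] w 0.1 t 27.9
[[0.045,0.082,0.216,-0.039,0.644,-0.037],[0.103,0.022,0.046,-0.104,0.489,0],[0.101,0.022,0.05,-0.104,0.489,0]]
```

Request:
apply_moves:
  commands:
    - [[0.08,0.03,0.12,-0.05,0.5,0],[0.1,0.02,0.1,-0.05,0.5,0],[0.12,0.02,0.04,-0.05,0.4,0],[0.12,0,0.02,0,0.1,0],[0,0,0,0,0,0]]

```text
clock: 28.42
eef_pos: [480.2, 230.3, 78.3]
tool_rot: [-1.565, -0.182, 0.399]
force: [0.1, 0.9, -1.0]
width: 0.2
```

Run:
```python
from h import *
plan([door(t,12) for t in (0,)],10,4)
```

```text
at [480.2 230.3  78.3] [-89.7 -10.4  22.8] F [ 0.1  0.9 -1. ] w 0.2 t 28.42
[[0.123,0.04,0.132,-0.032,-0.006,-0.158],[0.122,0.041,0.132,-0.032,-0.006,-0.158]]
```

Request:
apply_moves:
  commands:
    - [[0.1,0,0.05,0,0,-0.1],[0.12,0,0,0,0,0],[0.12,0,0,0,0,0]]

```text
clock: 28.67
eef_pos: [481.8, 231.4, 78.1]
tool_rot: [-1.561, -0.172, 0.399]
force: [-11.8, -5.1, 9.3]
width: -0.1
```

Request:
apply_moves:
  commands:
    - [[0.12,0,0,0,0,0],[0.12,0,0,0,0,0],[0.12,0,0,0,0,0]]

```text
clock: 28.92
eef_pos: [484.5, 234.5, 78.5]
tool_rot: [-1.552, -0.154, 0.401]
force: [-4.4, 0.5, 0.9]
width: -0.1
```

Run:
```python
from h import *
plan([door(t,12) for t in (0,)],10,4)
```

```text
at [484.5 234.5  78.5] [-88.9  -8.8  23. ] F [-4.4  0.5  0.9] w -0.1 t 28.92
[[0.108,0.059,0.208,-0.215,0.009,-0.632]]
```

Request:
apply_moves:
  commands:
    - [[0.15,0.02,0.03,-0.05,0,-0.15],[0.15,0.02,0.03,-0.05,0,-0.15],[0.15,0.02,0,0,0,-0.15],[0.15,0.02,0,0,0,0]]

```text
clock: 29.25
eef_pos: [488.7, 238.4, 76.0]
tool_rot: [-1.552, -0.164, 0.401]
force: [-15.9, -7.8, 13.3]
width: -0.1
```

Run:
```python
from h import *
plan([door(t,12) for t in (0,)],10,4)
e=grab('top','td3')
cv2.imwrite('pics/vd3.png',cv2.resize(np.hstack([e['image'][160:250,135:235],grab('wrist','wd3')['image'][:90,:0]]) ,(600,540),interpolation=cv2.INTER_CUBIC)[...,::-1])
```

```text
at [488.7 238.4  76. ] [-88.9  -9.4  23. ] F [-15.9  -7.8  13.3] w -0.1 t 29.25
[[-0.016,-0.026,0.16,-0.216,0.009,-0.515]]
```

Request:
apply_moves:
  commands:
    - [[0.15,0,0,0,0,0],[0.15,0,0,0,0,0],[0.15,0,0,0,0,0]]

```text
clock: 29.6
eef_pos: [488.3, 238.4, 76.2]
tool_rot: [-1.542, -0.135, 0.4]
force: [-15.2, -6.8, 13.8]
width: 0.1
```

Request:
apply_moves:
  commands:
    - [[0.2,0,0,0,0,0],[0.2,0,0,0,0,0],[0.2,0,0,0,0,0]]

```text
clock: 29.85
eef_pos: [487.8, 238.6, 76.2]
tool_rot: [-1.529, -0.094, 0.4]
force: [-18.5, -8.6, 15.2]
width: 0.2
```

It is solidly stopped, about 20 N with no further travel. I'll back away and check.

Request:
apply_moves:
  commands:
    - [[-0.3,0,0,0,0,0],[-0.7,0,0,0,0,0],[-0.8,-0.2,0,0,0,0],[-0.3,-0.8,-0.3,0,0,0],[0,-0.9,-0.6,0,0,0],[0,-0.9,-0.8,0,0,0],[0,-0.9,-0.8,0,0,0],[0,-0.4,-0.9,0,0,0]]

```text
clock: 30.52
eef_pos: [448.9, 78.7, 219.1]
tool_rot: [-1.524, -0.097, 0.423]
force: [1.8, 0.4, -0.2]
width: -0.1
```

Request:
apply_moves:
  commands:
    - [[0,0,-0.8,0,0,0],[0,0,-0.6,0,0,0],[0,0,0,0,0,0],[0,0,0,0,0,0]]

```text
clock: 30.85
eef_pos: [484.8, 15.4, 225.3]
tool_rot: [-1.539, -0.123, 0.415]
force: [-0.3, 0.3, 0.6]
width: -0.2
```

Run:
```python
from h import *
np.set_printoptions(precision=1,suppress=True)
inroof(); s=readout.read_state(); print(s['eef_pos'])
c,q=np.cos(HY),np.sin(HY); M=np.array([[c,-q],[q,c]])
d=grab('wrist','w10'); T=grab('top','t10'); S=grab('scene','s10')
for n,D in(('w10',d),('t10',T)):
  H=cv2.cvtColor(D['image'],cv2.COLOR_RGB2HSV)
  m=cv2.inRange(H,(65,60,30),(95,255,200)); b=cv2.inRange(H,(0,0,0),(180,255,50))
  for nm,mm in(('green',m),('black',b)):
   for k in cv2.findContours(mm,cv2.RETR_EXTERNAL,cv2.CHAIN_APPROX_NONE)[0]:
    P=(onz(D,k[:,0,:],98)[:,:2]-HO[:2])@M
    if cv2.contourArea(k)>8 and -120<P[:,0].mean()<40 and abs(P[:,1].mean())<90: print(n,nm,'house x',P[:,0].min(),P[:,0].max(),'y',P[:,1].min(),P[:,1].max(),cv2.minAreaRect(P.astype(np.float32)))
  for nm,(lo,hi),z in(('blue',BLUE,16),('red',RED,24)):
    mm=cv2.inRange(H,lo,hi)
    if nm=='red': mm|=cv2.inRange(H,(170,150,80),(180,255,255))
    mm=cv2.morphologyEx(mm,cv2.MORPH_CLOSE,np.ones((5,5)))
    for k in cv2.findContours(mm,cv2.RETR_EXTERNAL,cv2.CHAIN_APPROX_NONE)[0]:
        P=rf(D,k[:,0,:],z)[:,:2]
        if cv2.contourArea(k)>150 and abs(P.mean(0)-[80,0]).max()<70: print(n,nm,'roof x',P[:,0].min(),P[:,0].max(),'y',P[:,1].min(),P[:,1].max())
a=cv2.resize(d['image'],(480,360)); b=cv2.resize(T['image'][150:270,120:240],(360,360),interpolation=cv2.INTER_CUBIC)
e=cv2.resize(S['image'],(480,360)); e2=cv2.resize(T['image'],(480,360))[:, :360]
cv2.imwrite('pics/v10.png',cv2.resize(np.vstack([np.hstack([a,b]),np.hstack([e,e2])]),(700,600))[...,::-1])
```

```text
roof-frame TCP [ -99.9 -180.3  127.5] F [-0.3  0.3  0.6]
[484.8  15.4 225.3]
w10 green house x -30.909976997196594 -27.487419044249616 y -33.605645312006246 -7.126741430131478 ((-30.01664924621582, -20.246105194091797), (26.581741333007812, 2.733057737350464), 84.95840454101562)
w10 green house x -25.310278010091956 9.840251880908022 y -68.61507630708982 5.637344860471032 ((-1.056037425994873, -32.996559143066406), (79.94587707519531, 31.627620697021484), 76.67443084716797)
w10 green house x -23.71234292793043 -16.797803629967543 y -2.2777346170581714 2.89658605457699 ((-20.87871742248535, 1.2684082984924316), (8.55099105834961, 3.0494086742401123), 31.745594024658203)
w10 black house x -38.080428356993146 -31.073806429925064 y -2.7005958550930735 1.5028878112033934 ((-34.47566604614258, -0.6004676818847656), (7.169097900390625, 3.548369884490967), 5.395090579986572)
w10 blue roof x 38.2 79.6 y -75.8 -11.3
w10 red roof x 77.9 99.3 y -75.8 -13.3
t10 green house x -15.525960205883957 2.4315666632943853 y -58.06977014636017 -20.612370612536132 ((-3.290956497192383, -40.99406433105469), (40.389888763427734, 14.695199966430664), 68.02271270751953)
t10 black house x -34.355716185803665 -1.7943455471596463 y 9.659602931588761 49.26789535021928 ((-17.91299057006836, 29.225791931152344), (39.608333587646484, 32.22882843017578), 88.99417114257812)
t10 blue roof x 39.7 75.5 y -73.7 72.2
t10 red roof x 80.3 139.1 y -73.4 75.2
```

View pics/v10.png

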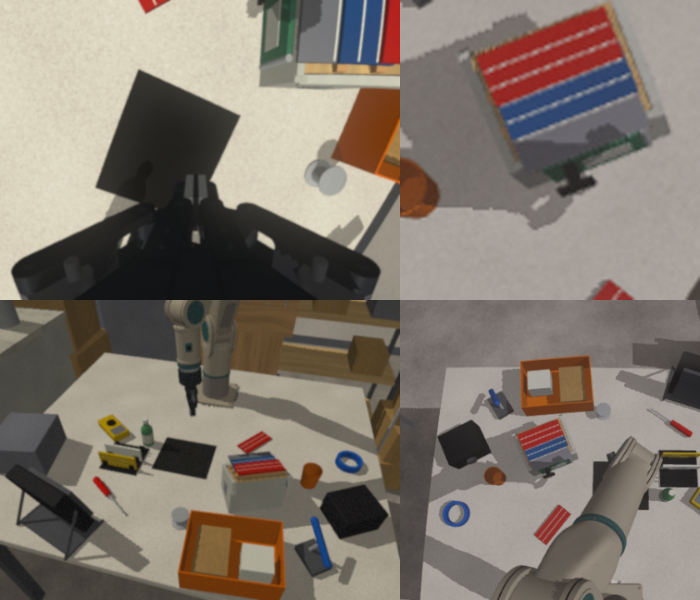

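Red and blue are both in place on the roof, and the door looks shut, with its pull at about (577,185) in the upper right picture. The rack spares and loose things appear unmoved. I'll check the door angle in numbers.

Run:
```python
from h import *
np.set_printoptions(precision=1,suppress=True)
c,q=np.cos(HY),np.sin(HY); M=np.array([[c,-q],[q,c]])
for n in('t10','w10'):
    D=load(n); H=cv2.cvtColor(D['image'],cv2.COLOR_RGB2HSV); m=cv2.inRange(H,(60,35,20),(98,255,220))
    v,u=np.nonzero(m); 
    for z in(14,98):
        P=(onz(D,np.c_[u,v],z)[:,:2]-HO[:2])@M; k=(P[:,0]>-45)&(P[:,0]<25)&(abs(P[:,1])<80); Q=P[k]
        B=[];
        for y in np.arange(-70,66,5):
            s=Q[(Q[:,1]>=y)&(Q[:,1]<y+5),0]
            if len(s)>1: B.append((y+2.5,s.min(),s.max()))
        B=np.array(B); print(n,z,'y range',Q[:,1].min(),Q[:,1].max()); print(B.T)
T0=load('top0');T1=load('t10')
for nm,lo,hi,z in(('yellow/meter',(22,150,80),(32,255,255),34),('bottle',(65,60,30),(95,255,200),60),('orange',(6,180,80),(16,255,255),80)):
    for D in(T0,T1):
        m=cv2.inRange(cv2.cvtColor(D['image'],cv2.COLOR_RGB2HSV),lo,hi)
        print(nm,[(np.round(cv2.minAreaRect(k)[0],1).tolist()) for k in cv2.findContours(m,cv2.RETR_EXTERNAL,cv2.CHAIN_APPROX_NONE)[0] if cv2.contourArea(k)>40])
```

```text
t10 14 y range -59.203977711763706 65.96781308558113
[[-57.5 -52.5 -47.5 -42.5 -37.5 -32.5 -27.5 -22.5 -17.5 -12.5  -7.5  -2.5
    2.5   7.5  12.5  17.5  22.5  27.5  32.5  37.5  42.5  47.5  52.5  57.5
   62.5]
 [  3.4   2.7   3.9   5.1  17.4  16.7  16.1  17.3  16.6  17.8  16.   18.3
   16.5  18.8  17.1  16.4   4.7   2.9  18.1  20.4  19.8   5.1   3.3   5.6
    6.8]
 [ 20.4  22.8  21.   22.1  21.5  22.7  22.   23.2  19.6  21.9  20.1  22.4
   20.6  21.8  21.2  22.3  21.7  21.1  22.2  21.6  22.7  22.1  20.3  21.5
   22. ]]
t10 98 y range -60.165285777018106 56.407909233316985
[[-57.5 -52.5 -47.5 -42.5 -37.5 -32.5 -27.5 -22.5 -17.5 -12.5  -7.5  -2.5
    2.5   7.5  12.5  17.5  22.5  32.5  37.5  42.5  47.5  52.5  57.5]
 [-14.9 -15.5 -14.4  -3.   -2.5  -1.4  -3.1  -0.9  -2.6  -3.2  -1.   -2.7
   -2.2  -1.1 -11.  -15.4 -11.6   0.4 -13.3 -15.  -13.9 -11.8  -0.3]
 [  2.    3.1   2.5   0.9   3.    2.4   3.5   1.8   2.3   0.7   2.8   1.1
    2.2   2.7  -0.    2.1   2.6   3.1   1.4   2.5   1.9   1.3   2.4]]
w10 14 y range -58.404261204030945 40.69507804630374
[[-57.5 -52.5 -47.5 -42.5 -37.5 -32.5 
[... 259 characters left out ...]
5   7.    8.    7.7   7.4   8.1   8.
    7.7   8.4   8.3   8.    8.8  12.5  18.9  23.9  23.8]]
w10 98 y range -72.71889816097861 5.637344860471032
[[-67.5 -62.5 -57.5 -52.5 -47.5 -42.5 -37.5 -32.5 -27.5 -22.5 -17.5 -12.5
   -7.5  -2.5   2.5   7.5]
 [-31.4 -31.  -31.4 -31.6 -31.1 -31.4 -31.6 -31.1 -31.4 -31.8 -31.8 -31.4
  -31.5 -30.9 -29.    4. ]
 [-10.5   1.    9.7  10.3   9.8  10.4  10.   10.4  10.1  10.5  10.3   9.9
   10.2  10.1   9.7   9.3]]
yellow/meter [[397.2, 262.8], [360.5, 197.5]]
yellow/meter [[397.1, 262.7], [360.5, 197.5]]
bottle [[5.5, 308.5], [207.7, 222.1]]
bottle [[241.0, 379.5], [272.8, 292.6]]
orange [[125.6, 230.6], [113.3, 222.1], [198.9, 109.3]]
orange [[198.9, 109.3]]
```

```bash
python3 -c "
from cell import finish_job,readout
print(readout.read_state()['clock']); print(finish_job())"
```

```text
31.0
the job is handed in; nothing more can be done
None
```

The job is done and handed in at 31.0 s of the 70 s allowed; no verdict was reported. I laid the blue slat on the mat, took a new hold and set it on the roof. Then I laid the red slat over it and pushed the door shut.

**Last checks, after backing away:**
- **Blue slat:** its lower edge is at roof x about 40–41 mm (seat 40). Right after laying it measured 41 to 100 mm, with its near end at y about -75. It lies flat and centred to about 1–2 mm.
- **Red slat:** it covers roof x 80–139 mm in the top view. The wrist view gave 80.7–140.4, against a seat of 80–140. Its ends are at y about -73 to 75, so it is flat and centred to about 1 mm.
- **Door:** the push met resistance at the catch, which eased and then stopped solid at about 20–25 N with no more travel. Afterwards the door's lower edge was parallel to the house front (house x 4.3–5.7 mm over about 100 mm), so it reads as shut.
- **Other things:** the meter and the yellow spare slat showed no movement in the top view, and nothing else looked disturbed in the pictures.

**What disagreed or failed:**
- **Tilt:** tilting the fingers outward to lay the blue slat down ran into joint limits, so I tilted them toward the robot instead.
- **Eave height:** the first estimate was 125 mm, but touching down gave 128 mm, as the task text says.
- **Pull position:** the coarse top view put the door pull about 6 mm too far out. I trusted the closer wrist view.
- **Colour checks:** the cup and bottle colour checks failed in the last top picture. I checked the cup there by eye, but not the bottle.

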